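# Square up and clamp a batch of plates for measuring

## Robot

A 6-joint arm with a two-finger parallel gripper is mounted at the origin on the work surface. World frame = base frame: x ahead of the robot, y to its left, z up, the work surface at z = 0. Lengths are in m, angles in degrees, forces in N, time in s.
With the tool pointing down it reaches from about 0.35 to 0.775 m from the base axis. Payload 7.3 kg.
Tool frame: the origin (TCP) lies on the centre line of the jaws, within the pads' length; the fingertips stand 19 mm ahead of it and the grasp point (between the pads) is the TCP; z points along the fingers, y is the direction in which the jaws open and shut (so a half turn about z gives the same grasp; the last joint's range is limited). The gripper opens to 92 mm and grips with 3 to 60 N. Pads are 19 mm wide; open, the fingers measure 130 mm over their backs; the gripper's body (75 mm by 190 mm) begins 47 mm behind the grasp point.
Start: joints at [-72.25, 19.595, 87.324, -0, 73.075, -8.365], TCP at [0.231, -0.471, 0.246] pointing down, gripper open.
Joint ranges: [-145.02, 145.02], [-44.19, 115.74], [2.07, 154.8], [-57.11, 237.11], [16.16, 152.29], [-177.93, 177.93]. Speed limits (degrees/s): [147.25, 147.25, 180, 180, 180, 180].

## Interface

Orientations are given as a 3x3 rotation matrix whose columns are the frame's x, y, z axes.
In Python, from cell import read_state, camera, camera_params, job_done, find_in gives the robot as it stands. The module is installed in compiled form; this text tells all that it offers.
- The arm moves only by the tool move_arm, never from a script. Its argument "rows" is a list that holds one entry, the list of rows, each a list of 7 numbers: the closure, from 0 (fully open) to 1 (shut), then the shift along the tool's x, y, z in cm, then the turn, a rotation vector about the tool's x, y, z in degrees. In form: [[[claw, x, y, z, rx, ry, rz], ...]]. A call has 1 to 5 rows; each row shifts and turns the commanded pose from where the row before left it, along the tool's axes as they then stand; what a row does not reach is not made up. A row lasts 1/10 s, in which the tool goes at most 50 mm and 8.59 degrees, less where a joint would pass 70% of its speed; a pose out of reach is approached as far as the arm can. A call with a gripper value outside its range is refused whole. The fingers move at their own pace and stop on an object; "newtons" is the grip in N (left out, the last holds). Time passes only in rows, so rows that do not move let the fingers close. It gives the time, the measured TCP pose, the force and the opening at its end, in the units of the state.
- read_state(): the state, without advancing time (a new reading comes with each control period).
- camera(name): name is "scene" or "top" or "wrist"; returns the picture (384x512x3 uint8, red, green, blue); there is no depth.
- camera_params(name): a dict with "camera_matrix" (3x3 intrinsics, pixels), "world_from_camera" (4x4, takes a point from camera to world coordinates). Camera axes: x right, y down, z forward; pixel columns grow to the right and rows downward; lengths in m; the calibration is good to about 2 mm. The wrist camera is an equidistant fisheye: a pixel r from the principal point sees the ray r / f radians off the axis. A picture is of the moment at which its call begins: read the wrist's pose just before it. camera_params takes no time and is no camera call; for the wrist camera it gives the pose at the moment of the call.
- job_done(): hands the job in, once; it reports no verdict.
Trained networks look in the newest picture that a camera, given by its name, has taken for a name from the list of things; names that differ only in an ending like _2 or _b are one class to them, and where a whole thing is asked for, a point or a joint stands for the part that bears it (a point fixed in the world has none). Each returns a list of dicts, best first, with "score" (0 to 1); they miss things now and then, are a little off and sometimes report something else, mostly with a low value. They report only what shows in the picture. A call takes as long as a camera call. They do not tell look-alikes from the thing itself.
- find_in(thing, camera): "rect" ([left, top, width, height] in pixels, round what is visible of it).
The state is a dict: "clock": time; "joints": joint angles; "qd": joint speeds; "tau": joint torques, N m; "ee_pos": TCP position; "orientation": TCP orientation; "force": force on the tool from outside, world axes, zero at the start; "moment": the same for the moment, N m; "grip_width": finger opening in m.
Only numpy, scipy, OpenCV 4.12 (cv2) and the standard library are available. Lean on these libraries where they do the work, as an engineer would, in place of code of your own. Each camera call takes 0.05 s, during which the arm holds its last target.

## Task

Take the lid off the case by its knob and set it aside on the bench, then gather all the aluminium plates - those in the case and any lying on the bench - onto the ragged stack in the vise. With the jaw still open, tap the stack until all its edges are flush, with its ends right up against the fixed jaw; then crank the vise until the moving jaw clamps the stack. Finally put the lid back on the empty case, well seated, and leave the other measuring gear where it is.

Things in the scene. Friction and masses are not known exactly. Their poses are not given: they have to be found in the camera images.
- plate_v1: bare aluminium plate, 50 mm (x) x 100 mm (y) x 8 mm (z), 108 g, with two small drilled holes; origin at the centre of its underside. Lies at the bottom of the ragged stack on the vise bed.
- plate_v2: bare aluminium plate, 50 mm (x) x 100 mm (y) x 8 mm (z), 108 g, with two small drilled holes; origin at the centre of its underside. Lies on plate_v1 on the vise bed, out of line with it.
- plate_c1: bare aluminium plate, 50 mm (x) x 100 mm (y) x 8 mm (z), 108 g, with two small drilled holes; origin at the centre of its underside. Lies flat in the case, on its floor.
- plate_c2: bare aluminium plate, 50 mm (x) x 100 mm (y) x 8 mm (z), 108 g, with two small drilled holes; origin at the centre of its underside. May be absent. Lies in the case on top of plate_c1.
- plate_t1: bare aluminium plate, 50 mm (x) x 100 mm (y) x 8 mm (z), 108 g, with two small drilled holes; origin at the centre of its underside. May be absent. Lies on the bench.
- plate_t2: bare aluminium plate, 50 mm (x) x 100 mm (y) x 8 mm (z), 108 g, with two small drilled holes; origin at the centre of its underside. May be absent. Lies on the bench.
- vise: low grey inspection vise fixed to the bench, 120 mm (x) x 325 mm (y); origin on the bench, z up. Its flat bed, 30 mm above the bench, lies between a steel fixed jaw at +y (face at y = +85 mm, looking to -y) and a moving jaw at -y. Both jaws are 100 mm wide (x) and rise about 55 mm over the bed. The bed is open on both x sides. A grey gear housing 87 mm high carries the crank at y = -160 mm
- stop (a point): foot of the fixed jaw's face, at the middle of its width, on the bed (30 mm above the bench); axes as the vise's (y points into the fixed jaw). The plates' 50 mm ends go flat against this face, their length along y
- jaw: moving steel jaw, 26 mm thick; origin at the foot of its clamping face, on the bed, axes as the vise's. It slides to +y as the crank turns, 11.5 mm per radian; almost fully open at the start, 164 to 175 mm from the fixed face
- crank (a joint): angle of the crank about the vertical axis (rad), 0 fully open, growing clockwise seen from above; each radian closes the jaw by 11.5 mm, so a 100 mm stack is clamped at about 6.5 rad. Stays where it is left; range 0 to 7.6. At 0 the arm points to the vise's -y
- crank_axis (a point): on the crank's axis, 90 mm above the bench; axes as the vise's
- crank_grip (a point): middle of the black upright handle of the crank, 22 mm across and 40 mm tall, 45 mm from the axis, 123 mm above the bench; the handle spins freely on its pin
- case: grey open-topped case fixed to the bench, 135 mm (x) x 180 mm (y) x 45 mm high outside, walls and floor 5 mm; origin under its centre. The plates in it lie with their length along its x
- lid: loose white lid, 139 x 184 mm, 6 mm thick, with a grey lip 7 mm deep below that enters the case with 5 mm of play all round; 220 g. Origin at the centre of the lip's lower edge: 38 mm over the bench when the lid is on the case, 0 when it lies on the bench
- lid_knob (a point): middle of the lid's black knob, 24 mm across, 32 mm above the lid's origin; the knob's top is 45 mm above that origin, its thick part 24 to 42 mm
- ring_gauge: bystander: thick steel ring, 72 mm across, 22 mm high; origin under its centre
- spray_bottle: bystander: white bottle with a blue cap, 54 mm across, 150 mm tall, standing; origin under its centre
- caliper: bystander: digital caliper lying flat, 170 mm long along its y, jaws towards its +x, 12 mm high; origin under its middle
- gauge_block: bystander: plain polished steel block 35 x 90 x 22 mm (x, y, z); origin under its centre
- pin_gauge: bystander: dark steel cylinder 22 mm across, 90 mm tall, standing upright; origin under its centre
Mind the look-alikes: they are no part of the job. Leave any brown or turquoise look-alike of the plate_v2 alone. Several things have the shape of the lid; the one meant has the colours described above.

How it is judged:
By the outcome, as a careful person would: the job done as asked, in the order asked, and still so for the second after the job is handed in, with the robot touching nothing.
Of plate_c2, plate_t1, plate_t2 only 1 to 3 are there at a start; the rules pass over those that are not, and their reading is None.
At some moment in a run one of lid may be knocked a few centimetres aside while the robot is not near it.
Once in a run the grip may slacken for a moment while it holds something.
It also fails if it takes over 210 s, if anything falls off the work surface, if the arm or the gripper's body presses on something with over 40 N, if the wrist force passes 120 N, or if a joint passes its speed limit or range.

## Working session

There is one attempt and no reset: what is moved stays moved. The work goes in short steps, Python scripts to look and compute and a tool call to move; the robot and the scene stay as the last step left them, time stands still between calls to the robot, and variables do not carry over. Pictures are saved under pics/ and viewed, and the job is handed in when it is done.

Besides the shell and the picture viewer there is one more tool, called after "Request:" as name(argument=value, ...), one argument or row to a line, values as JSON. move_arm: Moves the arm, as the interface text tells. Its arguments: {"type":"object","properties":{"rows":{"type":"array","items":{"type":"array","items":{"type":"array","items":{"type":"number"}}}},"newtons":{"type":"number"}},"required":["rows"]}

```bash
ls; mkdir -p pics
python3 - <<'E'
from cell import *
import cv2,numpy as np
s=read_state()
for k,v in s.items(): print(k,np.round(v,3).tolist())
for n in ["scene","top","wrist"]:
    im=camera(n); cv2.imwrite(f"pics/a_{n}.png",im[:,:,::-1])
    p=camera_params(n); print(n,np.round(p["camera_matrix"],1).tolist(),np.round(p["world_from_camera"],3).tolist())
E
```

```text
pics
clock 0.0
joints [-72.251, 19.636, 87.378, 0.0, 73.075, -8.365]
qd [-0.098, 0.022, -0.044, 0.061, -0.031, 0.048]
tau [-0.0, -43.124, -24.422, 0.072, 0.056, -0.0]
ee_pos [0.231, -0.471, 0.245]
orientation [[0.898, 0.44, -0.0], [0.44, -0.898, 0.001], [0.0, -0.002, -1.0]]
force [-0.109, 0.696, 0.187]
moment [0.008, 0.045, -0.006]
grip_width 0.092
scene [[485.7, 0.0, 261.5], [0.0, 485.7, 187.9], [0.0, 0.0, 1.0]] [[0.849, 0.442, -0.291, 0.975], [0.529, -0.709, 0.466, -0.517], [-0.0, -0.549, -0.836, 1.225], [0.0, 0.0, 0.0, 1.0]]
top [[379.8, 0.0, 253.7], [0.0, 379.8, 198.0], [0.0, 0.0, 1.0]] [[0.004, -0.986, 0.166, 0.39], [-1.0, -0.008, -0.02, 0.105], [0.02, -0.166, -0.986, 1.296], [0.0, 0.0, 0.0, 1.0]]
wrist [[297.3, 0.0, 258.3], [0.0, 297.3, 193.9], [0.0, 0.0, 1.0]] [[0.44, -0.86, -0.259, 0.301], [-0.898, -0.422, -0.126, -0.436], [-0.001, 0.288, -0.958, 0.385], [0.0, 0.0, 0.0, 1.0]]
```

View pics/a_scene.png

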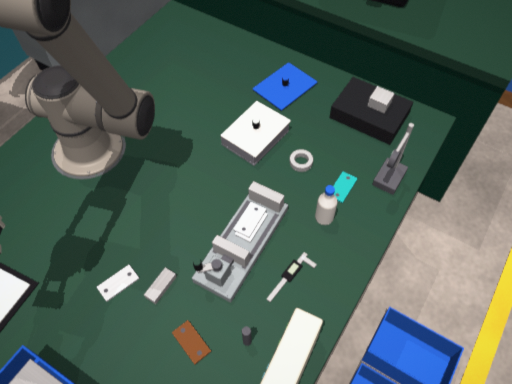

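View pics/a_top.png

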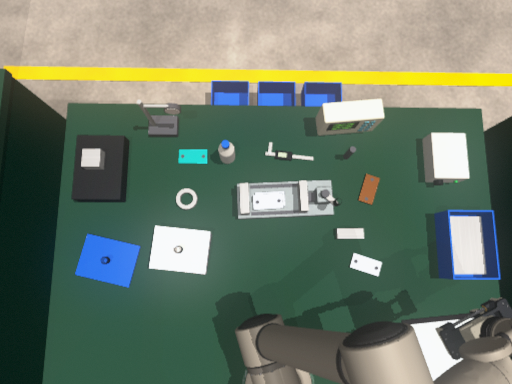

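View pics/a_wrist.png

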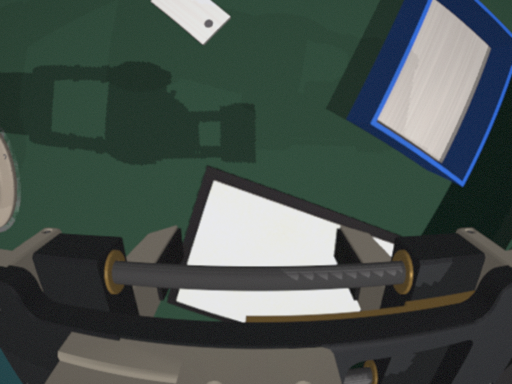

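```bash
cat > h.py <<'E'
from cell import *
import cv2,numpy as np
def proj(n,P,par=None):
    p=par or camera_params(n);K=p["camera_matrix"];T=np.linalg.inv(p["world_from_camera"])
    P=np.atleast_2d(P);c=P@T[:3,:3].T+T[:3,3]
    if n=="wrist":
        r=np.linalg.norm(c[:,:2],axis=1);th=np.arctan2(r,c[:,2]);s=th/np.maximum(r,1e-9)
        return np.c_[K[0,0]*c[:,0]*s+K[0,2],K[1,1]*c[:,1]*s+K[1,2]]
    return np.c_[K[0,0]*c[:,0]/c[:,2]+K[0,2],K[1,1]*c[:,1]/c[:,2]+K[1,2]]
def unproj(n,uv,z,par=None):
    p=par or camera_params(n);K=np.array(p["camera_matrix"]);W=np.array(p["world_from_camera"])
    uv=np.atleast_2d(np.array(uv,float));d=(uv-K[:2,2])/[K[0,0],K[1,1]]
    if n=="wrist":
        th=np.linalg.norm(d,axis=1);s=np.sin(th)/np.maximum(th,1e-9)
        d=np.c_[d*s[:,None],np.cos(th)]
    else: d=np.c_[d,np.ones(len(d))]
    w=d@W[:3,:3].T;o=W[:3,3];t=(z-o[2])/w[:,2]
    return o+w*t[:,None]
def shot(n,f,crop=None,scale=1):
    p=camera_params(n);im=camera(n)[:,:,::-1].copy()
    cv2.imwrite(f"pics/{f}_raw.png",im)
    if crop: 
        x,y,w,h=crop;im=im[y:y+h,x:x+w]
    if scale!=1: im=cv2.resize(im,None,fx=scale,fy=scale,interpolation=cv2.INTER_CUBIC)
    cv2.imwrite(f"pics/{f}.png",im);return im,p
E
python3 - <<'E'
from h import *
im,p=shot("top","b_top"); 
im2,_=shot("scene","b_scene")
for t in ["plate_v1","lid","lid_knob","case","vise","jaw","crank","ring_gauge","spray_bottle","caliper","gauge_block","pin_gauge"]:
  for n in ["top","scene"]:
    r=find_in(t,n)
    for d in r[:6]:
        x,y,w,h=d["rect"];print(t,n,round(d["score"],2),np.round(d["rect"]).astype(int).tolist(),np.round(unproj(n,[x+w/2,y+h/2],0.0)[0],3).tolist())
im=cv2.imread("pics/b_top_raw.png")
cv2.imwrite("pics/b_vise.png",cv2.resize(im[170:290,230:390],None,fx=5,fy=5,interpolation=cv2.INTER_CUBIC))
cv2.imwrite("pics/b_case.png",cv2.resize(im[170:290,60:220],None,fx=5,fy=5,interpolation=cv2.INTER_CUBIC))
im=cv2.imread("pics/b_scene_raw.png")
cv2.imwrite("pics/b_svise.png",cv2.resize(im[175:305,180:310],None,fx=4.5,fy=4.5,interpolation=cv2.INTER_CUBIC))
E
```

```text
plate_v1 top 0.89 [357, 176, 24, 28] [0.639, -0.324, 0.0]
plate_v1 top 0.75 [178, 151, 25, 12] [0.753, 0.301, 0.0]
plate_v1 scene 0.89 [234, 200, 32, 36] [0.574, 0.06, 0.0]
plate_v1 scene 0.74 [236, 212, 31, 29] [0.594, 0.037, 0.0]
plate_v1 scene 0.71 [172, 318, 36, 46] [0.638, -0.317, 0.0]
plate_v1 scene 0.57 [335, 171, 22, 30] [0.761, 0.308, 0.0]
lid top 0.83 [146, 227, 64, 47] [0.428, 0.332, 0.0]
lid top 0.73 [76, 237, 67, 51] [0.387, 0.56, 0.0]
lid scene 0.84 [254, 61, 64, 48] [0.393, 0.579, 0.0]
lid scene 0.6 [225, 99, 62, 56] [0.405, 0.36, 0.0]
lid_knob top 0.9 [150, 229, 61, 49] [0.418, 0.325, 0.0]
lid_knob top 0.83 [75, 235, 66, 52] [0.391, 0.565, 0.0]
lid_knob scene 0.87 [254, 63, 61, 45] [0.388, 0.573, 0.0]
lid_knob scene 0.68 [220, 102, 68, 54] [0.407, 0.35, 0.0]
case scene 0.9 [223, 124, 64, 42] [0.445, 0.296, 0.0]
case scene 0.6 [315, 186, 25, 38] [0.746, 0.218, 0.0]
case scene 0.5 [236, 201, 29, 34] [0.576, 0.062, 0.0]
vise top 0.64 [236, 182, 99, 36] [0.6, -0.032, 0.0]
vise scene 0.68 [268, 253, 49, 46] [0.771, -0.031, 0.0]
vise scene 0.62 [193, 183, 94, 121] [0.596, -
[... 361 characters left out ...]
[172, 187, 26, 26] [0.6, 0.316, 0.0]
ring_gauge scene 0.82 [290, 150, 22, 22] [0.601, 0.318, 0.0]
spray_bottle top 0.84 [219, 140, 19, 25] [0.77, 0.171, 0.0]
spray_bottle scene 0.59 [315, 185, 22, 38] [0.741, 0.219, 0.0]
caliper top 0.8 [266, 142, 45, 19] [0.775, -0.042, 0.0]
caliper scene 0.55 [268, 251, 49, 51] [0.771, -0.03, 0.0]
gauge_block top 0.7 [335, 227, 30, 13] [0.487, -0.252, 0.0]
gauge_block scene 0.83 [145, 270, 32, 36] [0.491, -0.246, 0.0]
gauge_block scene 0.34 [193, 259, 30, 14] [0.56, -0.127, 0.0]
gauge_block scene 0.16 [234, 200, 31, 35] [0.575, 0.059, 0.0]
pin_gauge top 0.45 [344, 149, 13, 11] [0.768, -0.262, 0.0]
pin_gauge scene 0.47 [243, 328, 6, 18] [0.752, -0.234, 0.0]
```

View pics/b_vise.png

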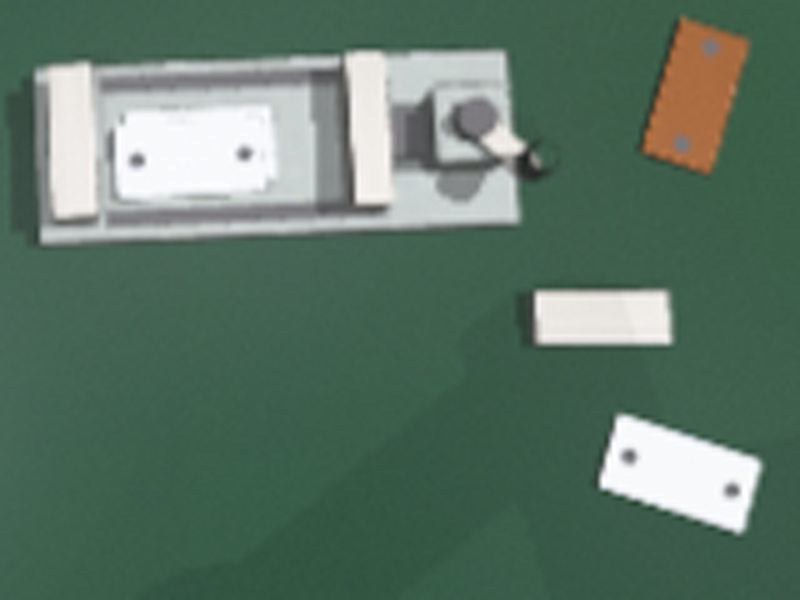

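View pics/b_case.png

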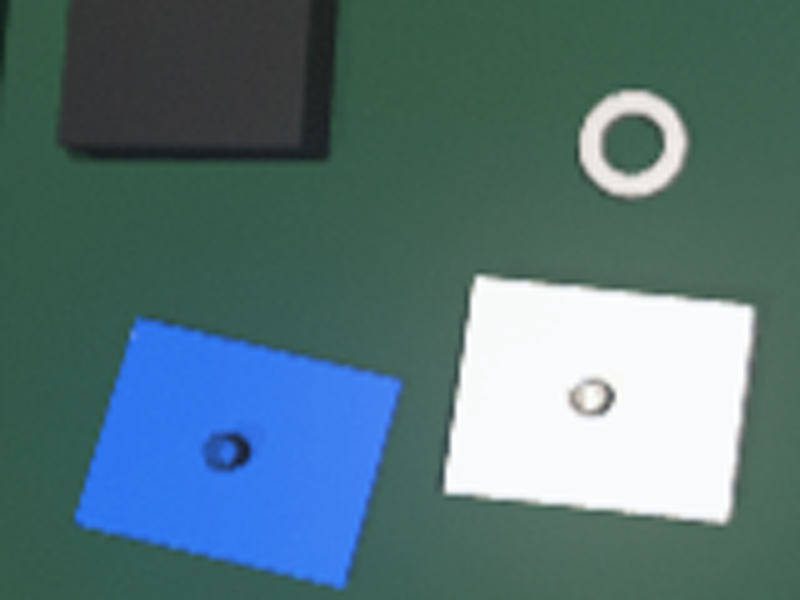

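View pics/b_svise.png

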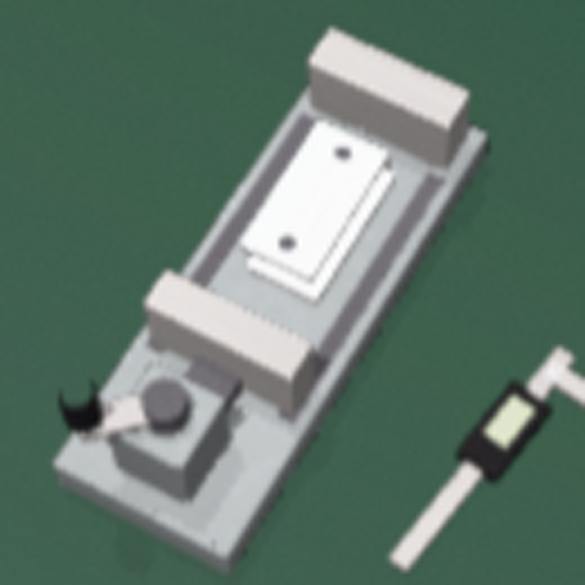

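Run:
```python
from h import *
def rect(c,off,s,z,n="top"):
    uv=np.array(c,float)/s+off; P=unproj(n,uv,z)[:,:2]
    print("corners",np.round(P,4).tolist(),"len",np.round(np.linalg.norm(P-np.roll(P,-1,0),axis=1),4).tolist(),"ctr",np.round(P.mean(0),4),"ang",np.round([np.degrees(np.arctan2(*(P[(i+1)%4]-P[i])[::-1])) for i in range(4)],1))
rect([(475,275),(755,305),(730,523),(443,493)],(60,170),5,.051)
print("knob",unproj("top",np.array([(591,397)])/5+[60,170],.083))
rect([(52,68),(90,63),(97,215),(52,222)],(230,170),5,.085)
rect([(345,53),(383,53),(392,203),(355,208)],(230,170),5,.085)
rect([(622,413),(763,460),(744,534),(598,487)],(230,170),5,.008)
rect([(115,110),(272,103),(272,193),(120,200)],(230,170),5,.046)
print("crank axis top",unproj("top",np.array([(475,118)])/5+[230,170],.1),"grip",unproj("top",np.array([(543,155)])/5+[230,170],.143))
rect([(535,290),(670,290),(670,345),(535,345)],(230,170),5,.022)
```

```text
corners [[0.5075, 0.4028], [0.489, 0.2196], [0.3491, 0.2324], [0.3673, 0.4166]] len [0.1841, 0.1405, 0.185, 0.1409] ctr [0.4282 0.3179] ang [-95.8 174.8  84.3  -5.6]
knob [[0.42782345 0.31864877 0.083     ]]
corners [[0.641, 0.1246], [0.6445, 0.0999], [0.5448, 0.0947], [0.5401, 0.1235]] len [0.025, 0.0998, 0.0292, 0.1009] ctr [0.5926 0.1107] ang [ -81.9 -177.    99.3    0.6]
corners [[0.6526, -0.0668], [0.6528, -0.0917], [0.5539, -0.0957], [0.5505, -0.0717]] len [0.0249, 0.099, 0.0242, 0.1022] ctr [ 0.6025 -0.0814] ang [ -89.5 -177.7   98.1    2.7]
corners [[0.4224, -0.2614], [0.3914, -0.3557], [0.3425, -0.3404], [0.3731, -0.2433]] len [0.0992, 0.0513, 0.1018, 0.0525] ctr [ 0.3824 -0.3002] ang [-108.2  162.5   72.5  -20.2]
corners [[0.6207, 0.0827], [0.6263, -0.0226], [0.5654, -0.0221], [0.56, 0.0791]] len [0.1055, 0.061, 0.1014, 0.0609] ctr [0.5931 0.0293] ang [-86.9 179.5  93.1   3.4]
crank axis top [[ 0.60736797 -0.1477842   0.1       ]] grip [[ 0.57663057 -0.18027939  0.143     ]]
corners [[0.5039, -0.2017], [0.5045, -0.2934], [0.4674, -0.2917], [0.4669, -0.2005]] len [0.0917, 0.0371, 0.0912, 0.037] ctr [ 0.4857 -0.2468] ang [-89.7 177.5  90.3  -1.9]
```

```bash
cat > plan.py <<'E'
from h import *
import sys
from scipy.spatial.transform import Rotation as Ro
# usage: plan.py claw x y z theta [claw x y z theta ...]  ; tool pointing down
def Rth(t): 
    t=np.radians(t);c,s=np.cos(t),np.sin(t);return np.array([[c,s,0],[s,-c,0],[0,0,-1.]])
def plan(wps,step=4.9,rot=8.5):
    s=read_state();p=np.array(s["ee_pos"]);R=np.array(s["orientation"])
    print("t",round(s["clock"],2),"pos",np.round(p,4).tolist(),"th",round(np.degrees(np.arctan2(R[1,0],R[0,0])),2),"F",np.round(s["force"],1).tolist(),"w",round(s["grip_width"],4))
    for w in wps:
        cl,tp,th=w[0],np.array(w[1:4]),w[4]
        rv=Ro.from_matrix(R.T@Rth(th)).as_rotvec(degrees=True)
        if abs(rv[2])>179 : pass
        n=max(1,int(np.ceil(max(np.linalg.norm(tp-p)*100/step,np.linalg.norm(rv)/rot))))
        if len(w)>5:n=max(n,int(w[5]))
        rows=[];r=np.round(rv/n,2)
        for i in range(n):
            d=R.T@((tp-p)/(n-i)*100);d=np.round(d,2)
            rows.append([cl]+d.tolist()+r.tolist())
            p=p+R@d/100;R=R@Ro.from_rotvec(r,degrees=True).as_matrix()
        for i in range(0,n,5): print("[["+",".join("["+",".join("%g"%v for v in q)+"]" for q in rows[i:i+5])+"]]")
        print("--")
if __name__=="__main__":
    ws=[[float(v) for v in a.split(",")] for a in sys.argv[1:]];plan(ws)
E
python3 plan.py 0,0.43,-0.15,0.25,93 0,0.428,0.3185,0.2,174.3
```

```text
t 1.45 pos [0.2311, -0.4714, 0.2458] th 26.12 F [-0.1, 0.9, -0.4] w 0.0918
[[[0,4,-2.51,-0.05,0,0,-8.36],[0,4.32,-1.9,-0.05,0,0,-8.36],[0,4.56,-1.26,-0.05,0,0,-8.36],[0,4.69,-0.58,-0.06,0,0,-8.36],[0,4.72,0.11,-0.05,0,0,-8.36]]]
[[[0,4.66,0.79,-0.06,0,0,-8.36],[0,4.49,1.46,-0.05,0,0,-8.36],[0,4.24,2.1,-0.06,0,0,-8.36]]]
--
[[[0,4.68,0.23,0.5,-0,0,-8.13],[0,4.6,0.88,0.5,-0,0,-8.13],[0,4.43,1.53,0.5,-0,0,-8.13],[0,4.17,2.14,0.5,-0,0,-8.13],[0,3.82,2.7,0.5,-0,0,-8.13]]]
[[[0,3.4,3.22,0.5,-0,0,-8.13],[0,2.92,3.67,0.5,-0,0,-8.13],[0,2.37,4.04,0.5,-0,0,-8.13],[0,1.77,4.34,0.5,-0,0,-8.13],[0,1.14,4.54,0.5,-0,0,-8.13]]]
--
```

Request:
move_arm(
  rows=[
    [[0, 4, -2.5, 0, 0, 0, -8.36], [0, 4.3, -1.9, 0, 0, 0, -8.36], [0, 4.56, -1.26, 0, 0, 0, -8.36], [0, 4.7, -0.6, 0, 0, 0, -8.36], [0, 4.7, 0.1, 0, 0, 0, -8.36]],
  ],
)

```text
clock: 1.95
ee_pos: [0.3557, -0.2691, 0.2459]
orientation: [[0.371, 0.929, 0.001], [0.929, -0.371, -0.0], [-0.0, 0.001, -1.0]]
force: [0.8, -0.1, 0.3]
grip_width: 0.0913
```

Request:
move_arm(
  rows=[
    [[0, 4.66, 0.79, 0, 0, 0, -8.36], [0, 4.5, 1.46, 0, 0, 0, -8.36], [0, 4.24, 2.1, 0, 0, 0, -8.36]],
  ],
)

```text
clock: 2.25
ee_pos: [0.4304, -0.1482, 0.246]
orientation: [[-0.058, 0.998, 0.001], [0.998, 0.058, -0.001], [-0.001, 0.001, -1.0]]
force: [0.7, -0.2, 0.8]
grip_width: 0.0919
```

Request:
move_arm(
  rows=[
    [[0, 4.68, 0.23, 0.5, 0, 0, -8.13], [0, 4.6, 0.88, 0.5, 0, 0, -8.13], [0, 4.43, 1.53, 0.5, 0, 0, -8.13], [0, 4.17, 2.14, 0.5, 0, 0, -8.13], [0, 3.82, 2.7, 0.5, 0, 0, -8.13]],
  ],
)

```text
clock: 2.75
ee_pos: [0.4284, 0.0861, 0.2208]
orientation: [[-0.694, 0.72, 0.001], [0.72, 0.694, -0.0], [-0.001, 0.0, -1.0]]
force: [0.7, -0.2, 0.1]
grip_width: 0.0921
```

Request:
move_arm(
  rows=[
    [[0, 3.4, 3.2, 0.5, 0, 0, -8.13], [0, 2.9, 3.67, 0.5, 0, 0, -8.13], [0, 2.37, 4.04, 0.5, 0, 0, -8.13], [0, 1.77, 4.34, 0.5, 0, 0, -8.13], [0, 1.14, 4.54, 0.5, 0, 0, -8.13]],
  ],
)

```text
clock: 3.25
ee_pos: [0.4273, 0.3203, 0.1956]
orientation: [[-0.996, 0.093, 0.0], [0.093, 0.996, 0.0], [-0.0, 0.0, -1.0]]
force: [1.4, -0.8, 0.3]
grip_width: 0.092
```

```bash
python3 - <<'E'
from h import *
im,p=shot("wrist","c_wrist",None,1.5)
im=cv2.imread("pics/c_wrist_raw.png")
print(np.round(proj("wrist",[[0.428,0.3185,0.083],[0.5075,0.4028,.051],[0.489,0.2196,.051]],p),1))
E
python3 plan.py 0,0.428,0.3185,0.12,174.3 0,0.428,0.3185,0.074,174.3
```

```text
[[255.3 197.4]
 [338.8 250.3]
 [171.9 249. ]]
t 3.3 pos [0.4266, 0.3261, 0.1947] th 175.22 F [-2.1, 2.9, -0.2] w 0.0915
[[[0,-0.1,-0.39,3.74,0.11,-0,0.46],[0,-0.1,-0.38,3.73,0.11,-0,0.46]]]
--
[[[0,-0,0,4.6,0,-0.01,0]]]
--
```

View pics/c_wrist.png

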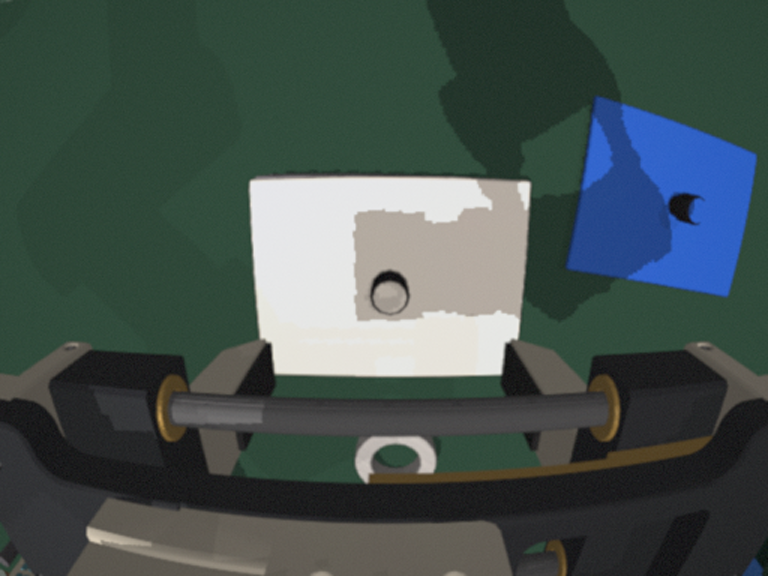

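Request:
move_arm(
  rows=[
    [[0, 0, -0.3, 3.7, 0, 0, 0.5], [0, 0, -0.4, 3, 0, 0, 0.5], [0, 0, 0, 0.5, 0, 0, 0]],
  ],
)

```text
clock: 3.6
ee_pos: [0.4249, 0.3101, 0.1206]
orientation: [[-0.993, 0.117, -0.006], [0.117, 0.993, -0.003], [0.006, -0.004, -1.0]]
force: [-0.7, -0.6, 0.1]
grip_width: 0.0917
```

```bash
python3 - <<'E'
from h import *
im,p=shot("wrist","d_wrist",None,1.5)
print(np.round(proj("wrist",[[0.428,0.3185,0.083]],p)*1.5,1))
E
python3 plan.py 0,0.428,0.3185,0.074,174.3,3
```

```text
[[405.6 351.2]]
t 3.65 pos [0.4258, 0.3106, 0.1217] th 173.29 F [-0.6, 0.1, -1.0] w 0.0922
[[[0,-0.05,0.28,1.59,-0.05,-0.07,-0.34],[0,-0.05,0.27,1.59,-0.05,-0.07,-0.34],[0,-0.05,0.27,1.59,-0.05,-0.07,-0.34]]]
--
```

View pics/d_wrist.png

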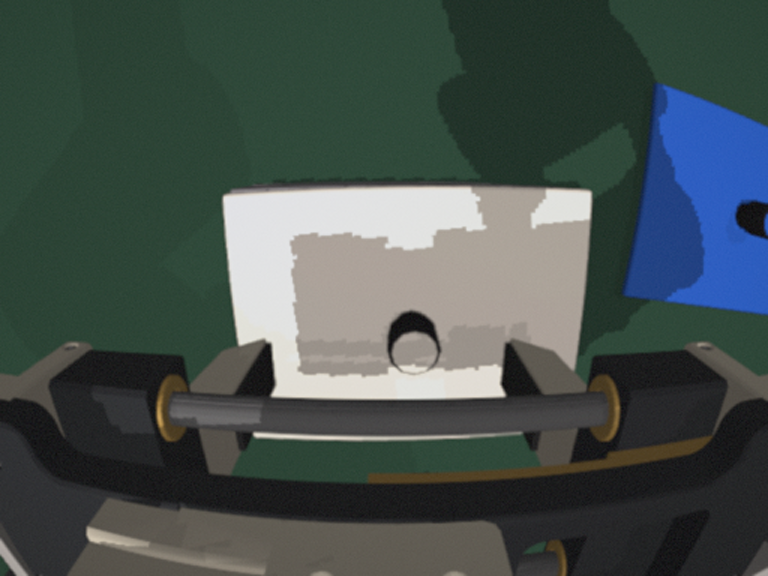

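```bash
python3 - <<'E'
from h import *
print(unproj("wrist",[[276,235]],.083))
E
python3 plan.py 0,0.428,0.3175,0.074,174.3,3
```

```text
[[0.4305912  0.32256312 0.083     ]]
t 3.65 pos [0.4258, 0.3106, 0.1217] th 173.29 F [-0.6, 0.1, -1.0] w 0.0922
[[[0,-0.05,0.24,1.59,-0.05,-0.07,-0.34],[0,-0.05,0.24,1.59,-0.05,-0.07,-0.34],[0,-0.06,0.24,1.59,-0.05,-0.07,-0.34]]]
--
```

Request:
move_arm(
  rows=[
    [[0, 0, 0.5, 1.8, 0, 0, -0.3], [0, -0.3, 0.4, 1.6, 0, 0, -0.3], [0, 0, 0, 1.4, 0, 0, -0.3], [0, 0, 0, 0, 0, 0, 0]],
  ],
)

```text
clock: 4.05
ee_pos: [0.4311, 0.3198, 0.0757]
orientation: [[-0.995, 0.101, -0.001], [0.101, 0.995, -0.0], [0.001, -0.0, -1.0]]
force: [0.2, -0.8, 0.3]
grip_width: 0.0919
```

```bash
python3 - <<'E'
from h import *
im,p=shot("wrist","e_wrist",None,1.5)
print(np.round(proj("wrist",[[0.429,0.320,0.083]],p)*1.5,1))
E
python3 plan.py 0,0.429,0.320,0.074,174.3
```

```text
[[384.6 393.5]]
t 4.1 pos [0.4315, 0.32, 0.0766] th 174.17 F [1.0, -0.1, 0.4] w 0.0915
[[[0,0.25,-0.02,0.26,0.02,0.03,-0.13]]]
--
```

View pics/e_wrist.png

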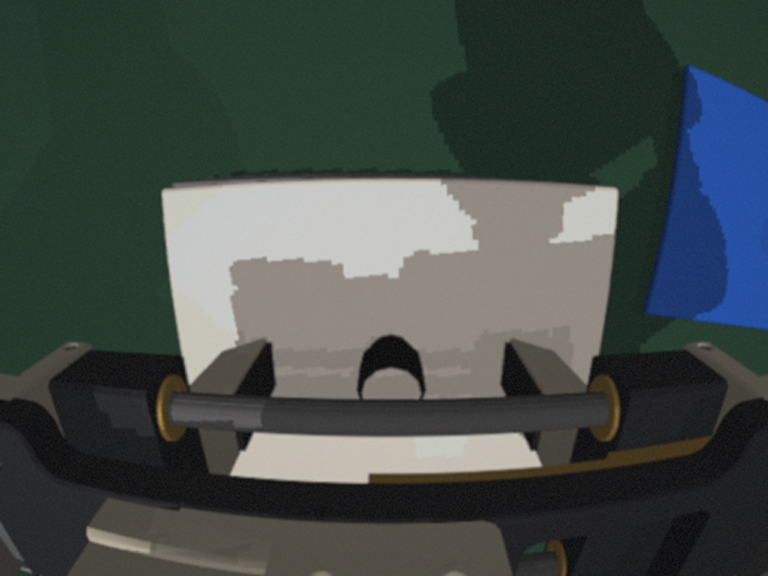

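Request:
move_arm(
  rows=[
    [[1, 0, 0, 0, 0, 0, 0], [1, 0, 0, 0, 0, 0, 0], [1, 0, 0, 0, 0, 0, 0], [1, 0, 0, 0, 0, 0, 0], [1, 0, 0, 0, 0, 0, 0]],
  ],
  newtons=40,
)

```text
clock: 4.6
ee_pos: [0.431, 0.3199, 0.0759]
orientation: [[-0.995, 0.101, 0.0], [0.101, 0.995, 0.0], [-0.0, 0.0, -1.0]]
force: [0.2, 0.6, 0.4]
grip_width: 0.0563
```

Request:
move_arm(
  rows=[
    [[1, 0, 0, 0, 0, 0, 0], [1, 0, 0, 0, 0, 0, 0], [1, 0, 0, 0, 0, 0, 0]],
  ],
)

```text
clock: 4.9
ee_pos: [0.4309, 0.3198, 0.0756]
orientation: [[-0.995, 0.101, -0.0], [0.101, 0.995, -0.0], [0.0, -0.0, -1.0]]
force: [0.4, -0.2, 0.2]
grip_width: 0.0321
```

Request:
move_arm(
  rows=[
    [[1, 0, 0, 0, 0, 0, 0], [1, 0, 0, 0, 0, 0, 0], [1, 0, 0, -1, 0, 0, 0], [1, 0, 0, -2.5, 0, 0, 0], [1, 0, 0, -2.5, 0, 0, 0]],
  ],
)

```text
clock: 5.4
ee_pos: [0.4304, 0.3195, 0.1362]
orientation: [[-0.995, 0.101, -0.002], [0.101, 0.995, -0.001], [0.002, -0.001, -1.0]]
force: [-0.0, -0.1, -2.9]
grip_width: 0.0227
```

Request:
move_arm(
  rows=[
    [[1, 0, 0, 0, 0, 0, 0]],
  ],
)

```text
clock: 5.5
ee_pos: [0.4325, 0.3207, 0.139]
orientation: [[-0.995, 0.101, 0.006], [0.101, 0.995, 0.003], [-0.005, 0.003, -1.0]]
force: [-0.4, -0.1, -2.5]
grip_width: 0.0231
```

```bash
python3 - <<'E'
from h import *
im,p=shot("wrist","f_wrist",None,1.5)
im,p=shot("scene","f_scene",(150,40,200,180),4)
E
python3 plan.py 1,0.410,0.080,0.12,174.3,8 1,0.41,0.08,0.045,174.3,4
```

```text
t 5.6 pos [0.4308, 0.3197, 0.1357] th 174.2 F [-0.1, -0.6, -3.0] w 0.0226
[[[1,-0.04,-3.01,0.2,0,0,-0.01],[1,-0.04,-3.01,0.2,0,0,-0.01],[1,-0.04,-3.01,0.2,0,0,-0.01],[1,-0.05,-3.01,0.19,0,0,-0.01],[1,-0.04,-3.01,0.2,0,0,-0.01]]]
[[[1,-0.04,-3,0.19,0,0,-0.01],[1,-0.05,-3.01,0.2,0,0,-0.01],[1,-0.04,-3,0.19,0,0,-0.01]]]
--
[[[1,0,-0,1.88,0,0.01,-0.01],[1,0,-0,1.87,0,0.01,-0.01],[1,0,-0,1.88,0,0.01,-0.01],[1,0,-0,1.87,0,0.01,-0.01]]]
--
```

View pics/f_scene.png

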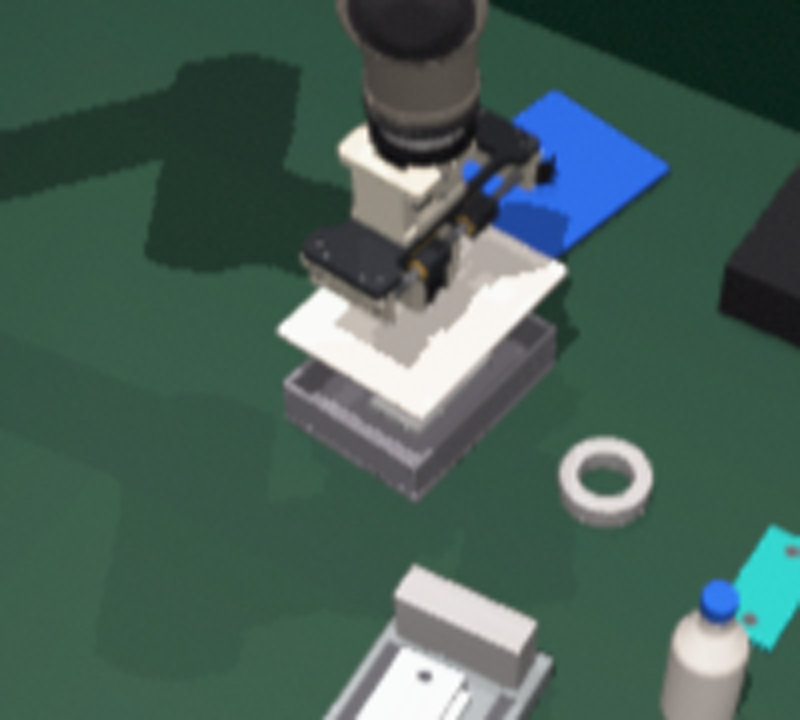

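View pics/f_wrist.png

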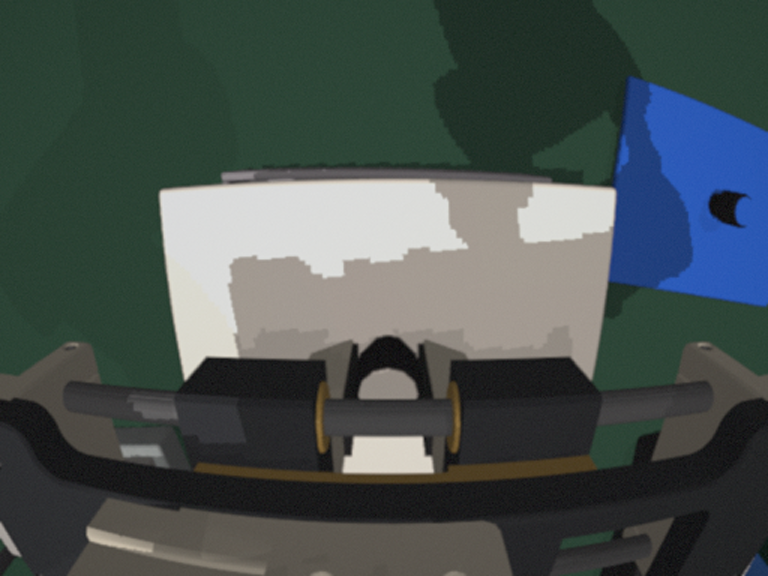

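Request:
move_arm(
  rows=[
    [[1, 0, -2, 0, 0, 0, 0], [1, -0.1, -3.5, 0, 0, 0, 0], [1, -0.1, -4, 0, 0, 0, 0], [1, -0.1, -4, 0, 0, 0, 0], [1, -0.1, -4, 0.5, 0, 0, 0]],
  ],
)

```text
clock: 6.1
ee_pos: [0.4162, 0.1439, 0.1297]
orientation: [[-0.995, 0.101, -0.001], [0.101, 0.995, -0.0], [0.001, -0.001, -1.0]]
force: [1.3, -0.3, -2.1]
grip_width: 0.0226
```

Request:
move_arm(
  rows=[
    [[1, 0, -3.5, 1, 0, 0, 0], [1, 0, -2, 1.5, 0, 0, 0], [1, 0, -1, 2.0, 0, 0, 0], [1, 0, 0, 2, 0, 0, 0], [1, 0, 0, 1.5, 0, 0, 0]],
  ],
)

```text
clock: 6.6
ee_pos: [0.4092, 0.0801, 0.0487]
orientation: [[-0.995, 0.102, -0.003], [0.102, 0.995, -0.0], [0.003, -0.0, -1.0]]
force: [-0.4, -0.1, -3.6]
grip_width: 0.0226
```

```bash
python3 plan.py 1,0.410,0.080,0.0387,174.3,3
```

```text
t 6.6 pos [0.4092, 0.0801, 0.0487] th 174.12 F [-0.4, -0.1, -3.6] w 0.0226
[[[1,-0.03,0,0.33,-0.01,-0.06,-0.06],[1,-0.03,0,0.33,-0.01,-0.06,-0.06],[1,-0.02,0,0.34,-0.01,-0.06,-0.06]]]
--
```

Request:
move_arm(
  rows=[
    [[1, 0, 0, 0.6, 0, 0, 0], [1, 0, 0, 0.5, 0, 0, 0], [1, 0, 0, 0, 0, 0, 0]],
  ],
)

```text
clock: 6.9
ee_pos: [0.4103, 0.0807, 0.0392]
orientation: [[-0.995, 0.101, -0.001], [0.101, 0.995, -0.0], [0.001, -0.0, -1.0]]
force: [0.6, 0.7, -2.6]
grip_width: 0.023
```

Request:
move_arm(
  rows=[
    [[1, 0, 0, 0.1, 0, 0, 0], [0.5, 0, 0, 0, 0, 0, 0], [0.3, 0, 0, 0, 0, 0, 0], [0.3, 0, 0, 0, 0, 0, 0], [0.3, 0, 0, 0, 0, 0, 0]],
  ],
)

```text
clock: 7.4
ee_pos: [0.4109, 0.0807, 0.039]
orientation: [[-0.995, 0.101, 0.001], [0.101, 0.995, -0.0], [-0.001, 0.0, -1.0]]
force: [-0.3, 0.1, 0.3]
grip_width: 0.0501
```

```bash
python3 plan.py 0.3,0.410,0.080,0.13,174.3,2 0,0.40,0.31,0.19,174.3
```

```text
t 7.4 pos [0.4109, 0.0807, 0.039] th 174.2 F [-0.3, 0.1, 0.3] w 0.0501
[[[0.3,0.04,-0.04,-4.55,-0,0.03,-0.05],[0.3,0.04,-0.03,-4.55,-0,0.03,-0.05]]]
--
[[[0,0.66,4.56,-1.2,-0,-0,-0],[0,0.65,4.56,-1.2,-0,-0,-0],[0,0.66,4.55,-1.2,-0,-0,-0],[0,0.65,4.56,-1.2,-0,-0,-0],[0,0.66,4.55,-1.2,-0,-0,-0]]]
--
```

Request:
move_arm(
  rows=[
    [[0.3, 0, 0, -4.5, 0, 0, 0], [0.3, 0, 0, -4.6, 0, 0, 0], [0.1, 0.66, 4.5, -1.2, 0, 0, 0], [0.1, 0.66, 4.5, -1.2, 0, 0, 0], [0.1, 0.66, 4.5, -1.2, 0, 0, 0]],
  ],
)

```text
clock: 7.9
ee_pos: [0.4046, 0.2182, 0.1669]
orientation: [[-0.995, 0.103, 0.001], [0.103, 0.995, 0.0], [-0.001, 0.001, -1.0]]
force: [1.0, 0.5, -0.4]
grip_width: 0.0814
```

Request:
move_arm(
  rows=[
    [[0.1, 0.4, 4.6, -1.2, 0, 0, 0], [0.1, 0, 4, -1.2, 0, 0, 0], [0.1, 0, 0, 0, 0, 0, 0], [0.1, 0, 0, 0, 0, 0, 0]],
  ],
)

```text
clock: 8.3
ee_pos: [0.4088, 0.3033, 0.1895]
orientation: [[-0.995, 0.099, -0.0], [0.099, 0.995, -0.001], [0.0, -0.001, -1.0]]
force: [0.1, -1.0, -0.4]
grip_width: 0.0827
```

Run:
```python
from h import *
im,p=shot("wrist","g_wrist",None,1.5)
im,p=shot("top","g_top",(130,160,220,150),3.6)
s=read_state();print(s["clock"],s["ee_pos"])
```

```text
8.4 [0.40879641 0.30188094 0.18912357]
```

View pics/g_wrist.png

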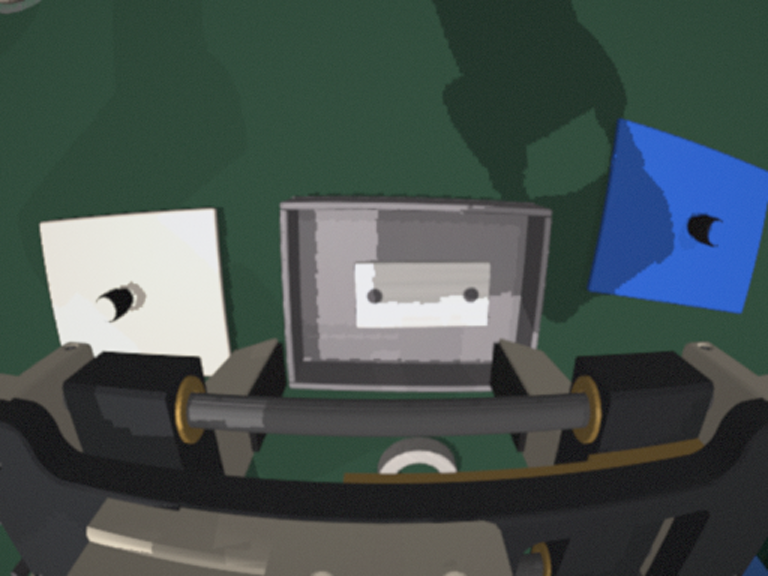

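View pics/g_top.png

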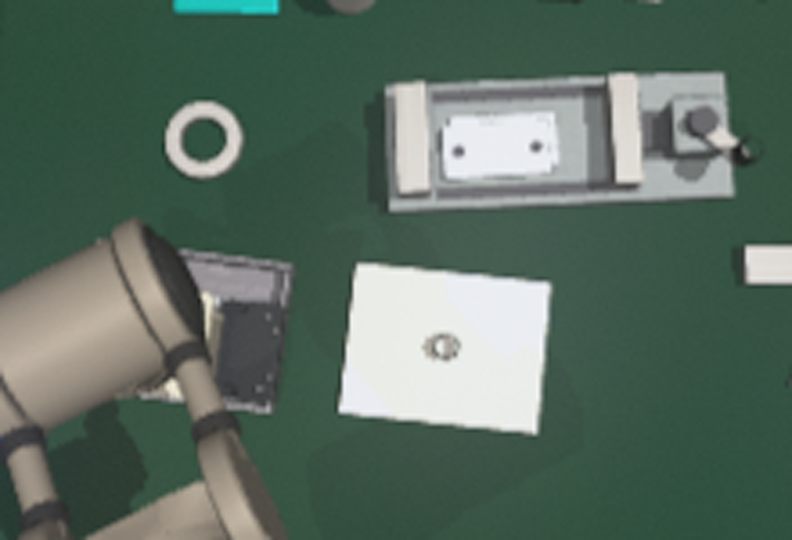

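Run:
```python
from h import *
im=cv2.imread("pics/g_wrist_raw.png")
cv2.imwrite("pics/g_crop.png",cv2.resize(im[125:265,180:380],None,fx=4,fy=4,interpolation=cv2.INTER_CUBIC))
p=camera_params("wrist")
c=np.array([(356,263),(490,263),(487,328),(357,326)])/1.5
for z in (.013,.021):
    P=unproj("wrist",c,z,p)[:,:2];print(np.round(P,4).tolist(),np.round(np.linalg.norm(P-np.roll(P,-1,0),axis=1),4))
c=np.array([(282,202),(551,211),(544,390),(290,388)])/1.5
P=unproj("wrist",c,.045,p)[:,:2];print(np.round(P,4).tolist(),np.round(np.linalg.norm(P-np.roll(P,-1,0),axis=1),4))
```

```text
[[0.4018, 0.2803], [0.4115, 0.3785], [0.4628, 0.3744], [0.4506, 0.2751]] [0.0987 0.0515 0.1001 0.049 ]
[[0.4001, 0.2811], [0.4094, 0.3768], [0.4594, 0.3728], [0.4476, 0.276]] [0.0962 0.0502 0.0976 0.0478]
[[0.3491, 0.2402], [0.3715, 0.4159], [0.5058, 0.4121], [0.4827, 0.223]] [0.1771 0.1344 0.1905 0.1347]
```

View pics/g_crop.png

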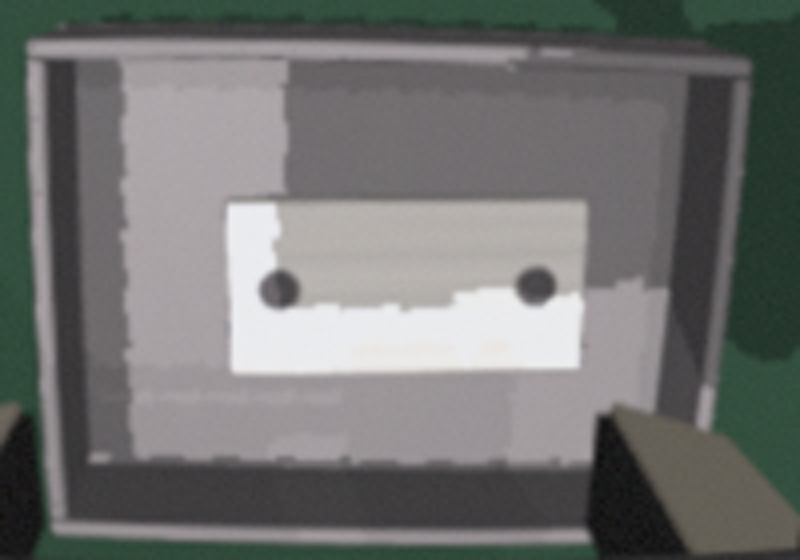

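```bash
python3 plan.py 0.28,0.4317,0.3265,0.12,84.2 0.28,.4317,.3265,.026,84.2,4
```

```text
t 8.4 pos [0.4088, 0.3019, 0.1891] th 174.17 F [-0.4, -0.1, -0.3] w 0.0826
[[[0.28,-0.19,0.24,0.63,-0.01,0,8.18],[0.28,-0.15,0.27,0.63,-0.01,0,8.18],[0.28,-0.11,0.29,0.63,-0.01,0,8.18],[0.28,-0.07,0.3,0.63,-0.01,0,8.18],[0.28,-0.02,0.3,0.63,-0.01,0,8.18]]]
[[[0.28,0.02,0.31,0.63,-0.01,0,8.18],[0.28,0.06,0.3,0.63,-0.01,0,8.18],[0.28,0.11,0.29,0.62,-0.01,0,8.18],[0.28,0.15,0.27,0.63,-0.01,0,8.18],[0.28,0.18,0.24,0.62,-0.01,0,8.18]]]
[[[0.28,0.21,0.21,0.63,-0.01,0,8.18]]]
--
[[[0.28,0,0,2.35,0,0,-0],[0.28,0,0,2.35,0,0,-0],[0.28,0,0,2.35,0,0,-0],[0.28,0,0,2.35,0,0,-0]]]
--
```

Request:
move_arm(
  rows=[
    [[0.28, -0.19, 0.24, 0.63, 0, 0, 8.18], [0.28, -0.15, 0.27, 0.63, 0, 0, 8.18], [0.28, -0.11, 0.29, 0.63, 0, 0, 8.18], [0.28, -0.07, 0.3, 0.63, 0, 0, 8.18], [0.28, -0.02, 0.3, 0.63, 0, 0, 8.18]],
  ],
)

```text
clock: 8.9
ee_pos: [0.4199, 0.3125, 0.1575]
orientation: [[-0.68, 0.733, -0.001], [0.733, 0.68, -0.001], [0.0, -0.001, -1.0]]
force: [-0.7, -0.5, -1.1]
grip_width: 0.0661
```

Request:
move_arm(
  rows=[
    [[0.28, 0.02, 0.31, 0.63, 0, 0, 8.18], [0.28, 0.06, 0.3, 0.63, 0, 0, 8.18], [0.28, 0.11, 0.29, 0.63, 0, 0, 8.18], [0.28, 0.15, 0.27, 0.63, 0, 0, 8.18], [0.28, 0.18, 0.24, 0.63, 0, 0, 8.18]],
  ],
)

```text
clock: 9.4
ee_pos: [0.4304, 0.3237, 0.1261]
orientation: [[-0.034, 0.999, -0.001], [0.999, 0.034, -0.001], [-0.001, -0.001, -1.0]]
force: [0.2, -0.5, -0.3]
grip_width: 0.066
```

Request:
move_arm(
  rows=[
    [[0.28, 0.21, 0.21, 0.63, 0, 0, 8.18], [0.28, 0, 0, 0, 0, 0, 0], [0.28, 0, 0, 0, 0, 0, 0]],
  ],
)

```text
clock: 9.7
ee_pos: [0.4322, 0.3264, 0.1202]
orientation: [[0.098, 0.995, -0.001], [0.995, -0.098, -0.001], [-0.001, -0.001, -1.0]]
force: [0.1, -0.3, 0.7]
grip_width: 0.066
```

```bash
python3 - <<'E'
from h import *
im,p=shot("wrist","h_wrist",None,1.5)
E
python3 plan.py 0.28,.4317,.3265,.026,84.2,4
```

```text
t 9.75 pos [0.4323, 0.3267, 0.1205] th 84.34 F [-0.7, -0.8, 0.1] w 0.0659
[[[0.28,-0.01,-0.01,2.36,-0,0.01,0.04],[0.28,-0,-0.02,2.36,-0,0.01,0.04],[0.28,-0.01,-0.01,2.36,-0,0.01,0.04],[0.28,-0,-0.02,2.37,-0,0.01,0.04]]]
--
```

View pics/h_wrist.png

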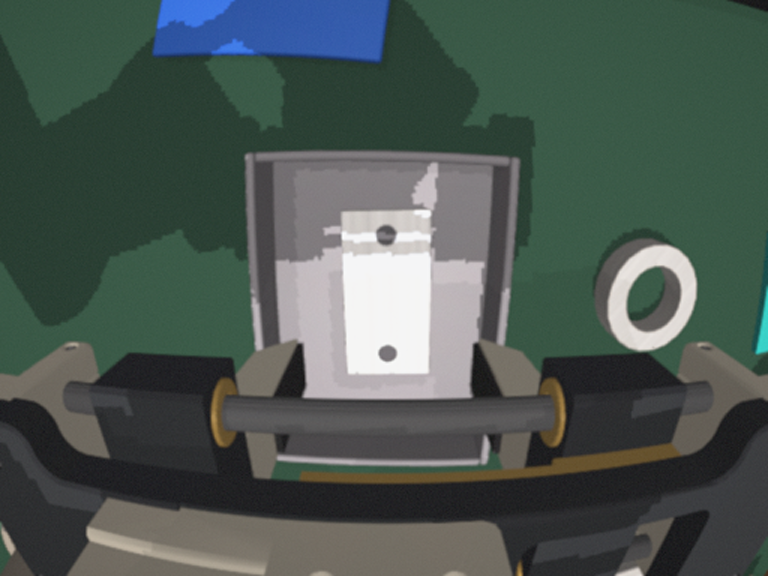

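Run:
```python
from h import *
p=camera_params("wrist")
c=np.array([(342,212),(430,209),(429,374),(347,375)])/1.5
P=unproj("wrist",c,.013,p)[:,:2];print(np.round(P,4).tolist(),np.round(np.linalg.norm(P-np.roll(P,-1,0),axis=1),4),P.mean(0))
```

```text
[[0.4116, 0.3793], [0.4605, 0.3762], [0.4528, 0.2749], [0.4019, 0.2792]] [0.049  0.1016 0.0511 0.1006] [0.43169514 0.3273728 ]
```

Request:
move_arm(
  rows=[
    [[0.28, 0, 0, 2.8, 0, 0, 0], [0.28, 0, 0, 3, 0, 0, 0], [0.28, 0, 0, 2.6, 0, 0, 0], [0.28, 0, 0, 0.9, 0, 0, 0], [0.28, 0, 0, 0, 0, 0, 0]],
  ],
)

```text
clock: 10.25
ee_pos: [0.4317, 0.327, 0.0267]
orientation: [[0.1, 0.995, -0.002], [0.995, -0.1, -0.001], [-0.001, -0.002, -1.0]]
force: [-0.1, 0.1, -0.1]
grip_width: 0.0662
```

Request:
move_arm(
  rows=[
    [[0.28, 0, 0, 0, 0, 0, 0], [0.4, 0, 0, 0, 0, 0, 0], [0.6, 0, 0, 0, 0, 0, 0], [0.7, 0, 0, 0, 0, 0, 0], [0.8, 0, 0, 0, 0, 0, 0]],
  ],
  newtons=30,
)

```text
clock: 10.75
ee_pos: [0.4326, 0.3278, 0.0283]
orientation: [[0.101, 0.995, 0.001], [0.995, -0.101, 0.001], [0.001, 0.001, -1.0]]
force: [-0.5, -1.1, 6.3]
grip_width: 0.0491
```

Request:
move_arm(
  rows=[
    [[0.8, 0, 0, 0, 0, 0, 0], [1, 0, 0, 0, 0, 0, 0], [1, 0, 0, -1, 0, 0, 0], [1, 0, 0, -3, 0, 0, 0], [1, 0, 0, -4, 0, 0, 0]],
  ],
)

```text
clock: 11.25
ee_pos: [0.431, 0.3268, 0.1071]
orientation: [[0.101, 0.995, -0.004], [0.995, -0.101, -0.002], [-0.003, -0.004, -1.0]]
force: [-0.0, 0.5, -0.9]
grip_width: 0.0494
```

Request:
move_arm(
  rows=[
    [[1, 0, 0, -2, 0, 0, 0], [1, 0, 0, 0, 0, 0, 0]],
  ],
)

```text
clock: 11.45
ee_pos: [0.4338, 0.3285, 0.1309]
orientation: [[0.101, 0.995, 0.006], [0.995, -0.101, 0.003], [0.004, 0.006, -1.0]]
force: [-0.5, 0.3, -0.6]
grip_width: 0.0491
```

```bash
python3 - <<'E'
from h import *
im,p=shot("wrist","i_wrist",None,1.5)
E
python3 plan.py 1,.5995,.05,.125,93
```

```text
t 11.5 pos [0.4328, 0.3279, 0.1287] th 84.22 F [0.3, 0.6, -1.5] w 0.0489
[[[1,-3.71,2.77,0.05,0.02,-0.01,-1.25],[1,-3.77,2.69,0.05,0.02,-0.01,-1.25],[1,-3.83,2.6,0.06,0.02,-0.01,-1.25],[1,-3.88,2.52,0.05,0.02,-0.01,-1.25],[1,-3.94,2.44,0.06,0.02,-0.01,-1.25]]]
[[[1,-3.99,2.35,0.05,0.02,-0.01,-1.25],[1,-4.03,2.26,0.06,0.02,-0.01,-1.25]]]
--
```

View pics/i_wrist.png

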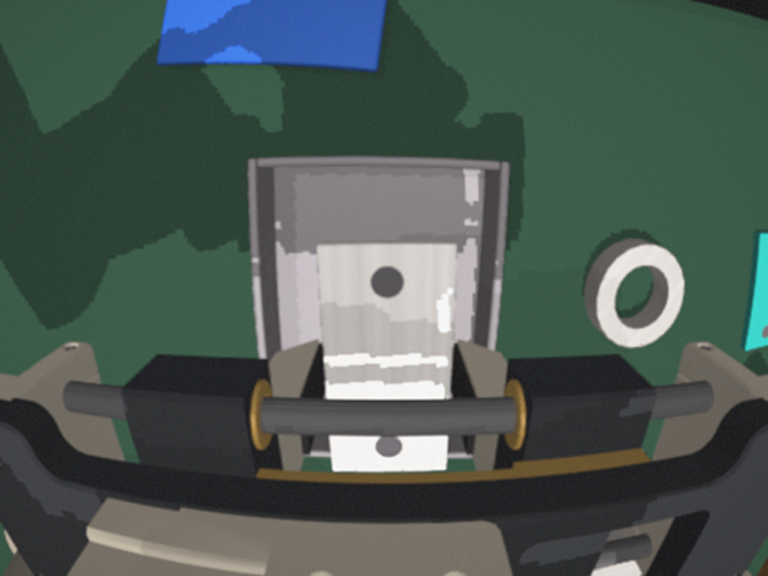

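Run:
```python
from h import *
f=lambda c:unproj("scene",np.array(c)/4.5+[180,175],.085)[:,:2]
a=f([(309,62),(450,130),(332,28),(470,95)]);print("fixed",np.round(a,4).tolist(),(a[0]+a[1])/2)
a=f([(172,270),(316,345),(147,300),(295,378)]);print("mov",np.round(a,4).tolist(),(a[0]+a[1])/2)
# model overlays on top+scene
def model(x,y,yaw,op=.166):
    c,s=np.cos(np.radians(yaw)),np.sin(np.radians(yaw));R=np.array([[c,-s,0],[s,c,0],[0,0,1]])
    P=[]
    for yy in (.085,.085-op):
        P.append([(-.05,yy,.085),(.05,yy,.085),(.05,yy,.03),(-.05,yy,.03)])
    P.append([(-.06,-.1625,0.0),(.06,-.1625,0.0),(.06,.1625,0.0),(-.06,.1625,0.0)])
    P.append([(-.06,-.1625,0.03),(.06,-.1625,0.03),(.06,.1625,0.03),(-.06,.1625,0.03)])
    return [np.array(q)@R.T+[x,y,0] for q in P]
for n,cr,s in (("top",(230,170,120,60),6.5),("scene",(180,175,130,130),4.5)):
    im=cv2.imread(f"pics/b_{n}_raw.png");x,y,w,h=cr
    im=cv2.resize(im[y:y+h,x:x+w],None,fx=s,fy=s,interpolation=cv2.INTER_CUBIC)
    for q,col in zip(model(.599,.0124,3.0),[(0,0,255),(255,0,0),(0,255,255),(0,255,0)]):
        u=(proj(n,q)-[x,y]+.5)*s-.5
        cv2.polylines(im,[np.round(u).astype(int)],True,col,1)
    cv2.imwrite(f"pics/m_{n}.png",im)
```

```text
fixed [[0.5491, 0.0977], [0.6491, 0.1015], [0.5475, 0.1269], [0.6466, 0.1297]] [0.59908111 0.09956954]
mov [[0.5598, -0.0675], [0.6577, -0.0637], [0.5586, -0.0914], [0.6587, -0.0875]] [ 0.6087209  -0.06562706]
```

View pics/m_top.png

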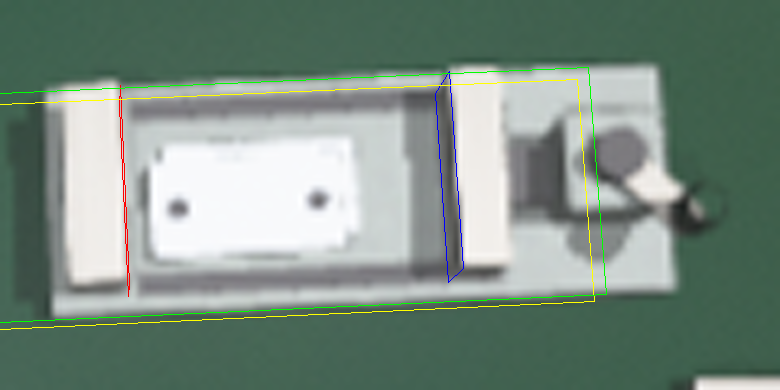

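View pics/m_scene.png

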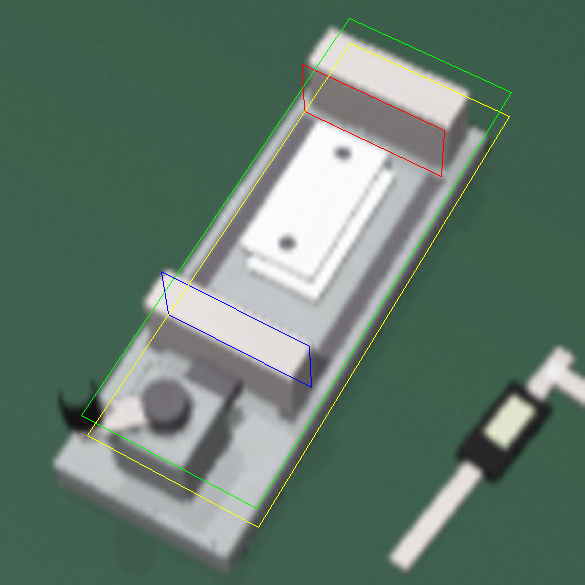

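```bash
python3 plan.py 1,.6,.03,.17,93
```

```text
t 11.5 pos [0.4328, 0.3279, 0.1287] th 84.22 F [0.3, 0.6, -1.5] w 0.0489
[[[1,-3.49,2.46,-0.52,0.02,-0.01,-1.1],[1,-3.54,2.39,-0.51,0.02,-0.01,-1.1],[1,-3.59,2.32,-0.52,0.02,-0.01,-1.1],[1,-3.63,2.25,-0.51,0.02,-0.01,-1.1],[1,-3.67,2.18,-0.52,0.02,-0.01,-1.1]]]
[[[1,-3.71,2.11,-0.52,0.02,-0.01,-1.1],[1,-3.75,2.03,-0.51,0.02,-0.01,-1.1],[1,-3.79,1.97,-0.52,0.02,-0.01,-1.1]]]
--
```

Request:
move_arm(
  rows=[
    [[1, -2, 1.4, -0.5, 0, 0, -1.1], [1, -3.5, 2.4, -0.5, 0, 0, -1.1], [1, -3.6, 2.3, -0.5, 0, 0, -1.1], [1, -3.6, 2.3, -0.5, 0, 0, -1.1], [1, -3.67, 2.2, -0.5, 0, 0, -1.1]],
  ],
)

```text
clock: 12.0
ee_pos: [0.5281, 0.1562, 0.1507]
orientation: [[0.004, 1.0, -0.003], [1.0, -0.004, -0.001], [-0.001, -0.003, -1.0]]
force: [0.5, 0.7, -0.9]
grip_width: 0.049
```

Request:
move_arm(
  rows=[
    [[1, -3.7, 2.1, -0.5, 0, 0, -1.1], [1, -3.7, 2, -0.5, 0, 0, -1.1], [1, -3.6, 2, -0.5, 0, 0, -1.1], [1, -1.5, 1, 0, 0, 0, 0], [1, 0, 0, 0, 0, 0, 0]],
  ],
)

```text
clock: 12.5
ee_pos: [0.6021, 0.0317, 0.1653]
orientation: [[-0.049, 0.999, -0.002], [0.999, 0.049, -0.0], [-0.0, -0.003, -1.0]]
force: [-0.7, 1.0, -1.4]
grip_width: 0.0494
```

Request:
move_arm(
  rows=[
    [[1, 0, 0, 0, 0, 0, 0]],
  ],
)

```text
clock: 12.6
ee_pos: [0.6006, 0.0345, 0.1655]
orientation: [[-0.052, 0.999, -0.004], [0.999, 0.052, 0.001], [0.001, -0.004, -1.0]]
force: [-0.6, -0.1, -0.9]
grip_width: 0.0494
```

```bash
cat > ov.py <<'E'
from h import *
import sys
def model(x,y,yaw,op=.166):
    c,s=np.cos(np.radians(yaw)),np.sin(np.radians(yaw));R=np.array([[c,-s,0],[s,c,0],[0,0,1]])
    P=[]
    for yy,b in ((.085,.111),(.085-op,.085-op-.026)):
        P.append([(-.05,yy,.085),(.05,yy,.085),(.05,b,.085),(-.05,b,.085)])
        P.append([(-.05,yy,.085),(.05,yy,.085),(.05,yy,.03),(-.05,yy,.03)])
    return [np.array(q)@R.T+[x,y,0] for q in P]
x,y,yaw,op=[float(v) for v in sys.argv[2:6]]
name=sys.argv[1]
im,p=shot("wrist",name,None,1.5)
print(read_state()["clock"],read_state()["ee_pos"])
for q,col in zip(model(x,y,yaw,op),[(0,0,255),(0,0,255),(255,0,0),(255,0,0)]):
    u=(proj("wrist",q,p)+.5)*1.5-.5
    cv2.polylines(im,[np.round(u).astype(int)],True,col,1)
cv2.imwrite(f"pics/{name}_ov.png",im)
E
python3 ov.py j .6015 .0135 3 .166
```

```text
12.65 [0.6005463  0.03508763 0.16594307]
```

View pics/j_ov.png

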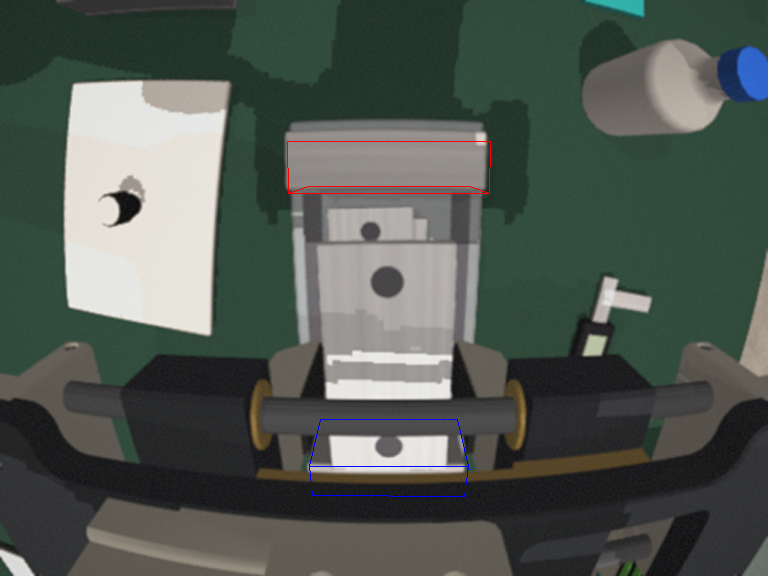

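```bash
python3 plan.py 1,.598,.039,.075,93,5
```

```text
t 12.65 pos [0.6005, 0.0351, 0.1659] th 93.03 F [-0.4, 0.5, -1.5] w 0.0488
[[[1,0.08,-0.04,1.82,-0.04,-0.01,0.01],[1,0.08,-0.04,1.82,-0.04,-0.01,0.01],[1,0.08,-0.04,1.82,-0.04,-0.01,0.01],[1,0.08,-0.05,1.82,-0.04,-0.01,0.01],[1,0.08,-0.05,1.81,-0.04,-0.01,0.01]]]
--
```

Request:
move_arm(
  rows=[
    [[1, 0.1, -0.1, 1.8, 0, 0, 0], [1, 0.1, -0.1, 2.5, 0, 0, 0], [1, 0.1, 0, 2.3, 0, 0, 0], [1, 0, 0, 1.8, 0, 0, 0], [1, 0, 0, 0.7, 0, 0, 0]],
  ],
)

```text
clock: 13.15
ee_pos: [0.5975, 0.0388, 0.0742]
orientation: [[-0.055, 0.998, -0.004], [0.999, 0.055, 0.0], [0.001, -0.004, -1.0]]
force: [-0.3, 1.3, -1.2]
grip_width: 0.0494
```

Request:
move_arm(
  rows=[
    [[1, 0, 0, 0.3, 0, 0, 0], [1, 0, 0, 0.2, 0, 0, 0], [1, 0, 0, 0, 0, 0, 0]],
  ],
)

```text
clock: 13.45
ee_pos: [0.5999, 0.0374, 0.0721]
orientation: [[-0.053, 0.999, 0.001], [0.999, 0.053, -0.0], [-0.0, 0.001, -1.0]]
force: [-0.3, -0.1, -1.2]
grip_width: 0.0491
```

Request:
move_arm(
  rows=[
    [[1, 0, 0, 0.1, 0, 0, 0], [1, 0, 0, 0.1, 0, 0, 0], [1, 0, 0, 0, 0, 0, 0]],
  ],
)

```text
clock: 13.75
ee_pos: [0.5997, 0.0371, 0.0696]
orientation: [[-0.052, 0.999, 0.0], [0.999, 0.052, -0.0], [-0.0, 0.0, -1.0]]
force: [-0.7, 0.8, -1.6]
grip_width: 0.0492
```

Request:
move_arm(
  rows=[
    [[1, 0, 0, 0.1, 0, 0, 0], [1, 0, 0, 0.1, 0, 0, 0], [1, 0, 0, 0, 0, 0, 0], [1, 0, 0, 0, 0, 0, 0]],
  ],
)

```text
clock: 14.15
ee_pos: [0.5998, 0.0371, 0.0693]
orientation: [[-0.053, 0.999, 0.001], [0.999, 0.053, -0.0], [-0.0, 0.001, -1.0]]
force: [-3.9, -0.1, 11.6]
grip_width: 0.0492
```

Request:
move_arm(
  rows=[
    [[1, 0, 0, -0.15, 0, 0, 0], [0.4, 0, 0, 0, 0, 0, 0], [0.3, 0, 0, 0, 0, 0, 0], [0.2, 0, 0, 0, 0, 0, 0], [0.2, 0, 0, -2, 0, 0, 0]],
  ],
)

```text
clock: 14.65
ee_pos: [0.5978, 0.0372, 0.0864]
orientation: [[-0.053, 0.999, -0.006], [0.999, 0.053, 0.0], [0.001, -0.006, -1.0]]
force: [0.3, 0.3, -0.4]
grip_width: 0.0722
```

```bash
python3 plan.py 0.2,.6,.0375,.15,93,2 0.2,.3824,-.3002,.14,72.5
```

```text
t 14.65 pos [0.5978, 0.0372, 0.0864] th 93.01 F [0.3, 0.3, -0.4] w 0.0722
[[[0.2,0.01,0.09,-3.18,-0.16,-0.02,0.01],[0.2,0.01,0.1,-3.18,-0.16,-0.02,0.01]]]
--
[[[0.2,-3.62,-2.61,0.11,-0,0,2.28],[0.2,-3.72,-2.46,0.11,-0,0,2.28],[0.2,-3.82,-2.31,0.11,-0,0,2.28],[0.2,-3.91,-2.16,0.11,-0,0,2.28],[0.2,-3.99,-2,0.11,-0,0,2.28]]]
[[[0.2,-4.06,-1.85,0.11,-0,0,2.28],[0.2,-4.14,-1.68,0.12,-0,0,2.28],[0.2,-4.2,-1.52,0.11,-0,0,2.28],[0.2,-4.25,-1.34,0.12,-0,0,2.28]]]
--
```

Request:
move_arm(
  rows=[
    [[0.2, 0, 0, -3.2, 0, 0, 0], [0.2, 0, 0, -3.2, 0, 0, 0], [0.2, -3.62, -2.6, 0.1, 0, 0, 2.28], [0.2, -3.7, -2.5, 0.1, 0, 0, 2.28], [0.2, -3.8, -2.3, 0.1, 0, 0, 2.28]],
  ],
)

```text
clock: 15.15
ee_pos: [0.5261, -0.0758, 0.15]
orientation: [[0.067, 0.998, 0.0], [0.998, -0.067, -0.0], [-0.0, 0.0, -1.0]]
force: [0.5, 0.1, 0.3]
grip_width: 0.0736
```

Request:
move_arm(
  rows=[
    [[0.2, -3.9, -2.16, 0.1, 0, 0, 2.28], [0.2, -4, -2, 0.1, 0, 0, 2.28], [0.2, -4.06, -1.85, 0.1, 0, 0, 2.28], [0.2, -4.14, -1.7, 0.1, 0, 0, 2.28], [0.2, -4.2, -1.5, 0.1, 0, 0, 2.28]],
  ],
)

```text
clock: 15.65
ee_pos: [0.405, -0.2641, 0.145]
orientation: [[0.264, 0.964, 0.0], [0.964, -0.264, -0.0], [-0.0, 0.0, -1.0]]
force: [-0.0, -0.8, 1.4]
grip_width: 0.0733
```

Request:
move_arm(
  rows=[
    [[0.2, -4.25, -1.34, 0.1, 0, 0, 2.28], [0.2, 0, 0, 0, 0, 0, 0], [0.2, 0, 0, 0, 0, 0, 0], [0.2, 0, 0, 0, 0, 0, 0]],
  ],
)

```text
clock: 16.05
ee_pos: [0.3824, -0.2994, 0.1438]
orientation: [[0.3, 0.954, -0.0], [0.954, -0.3, 0.0], [0.0, -0.0, -1.0]]
force: [0.3, -0.4, -0.8]
grip_width: 0.0736
```

```bash
python3 - <<'E'
from h import *
im,p=shot("wrist","k_wrist",None,1.5)
im,p=shot("top","k_top",(60,90,320,210),2.4)
E
python3 plan.py 0.2,.3824,-.3002,.12,72.5
```

```text
t 16.15 pos [0.3827, -0.2991, 0.1439] th 72.62 F [0.6, -0.1, 0.8] w 0.0734
[[[0.2,-0.11,0.01,2.39,-0,-0.01,0.12]]]
--
```

View pics/k_wrist.png

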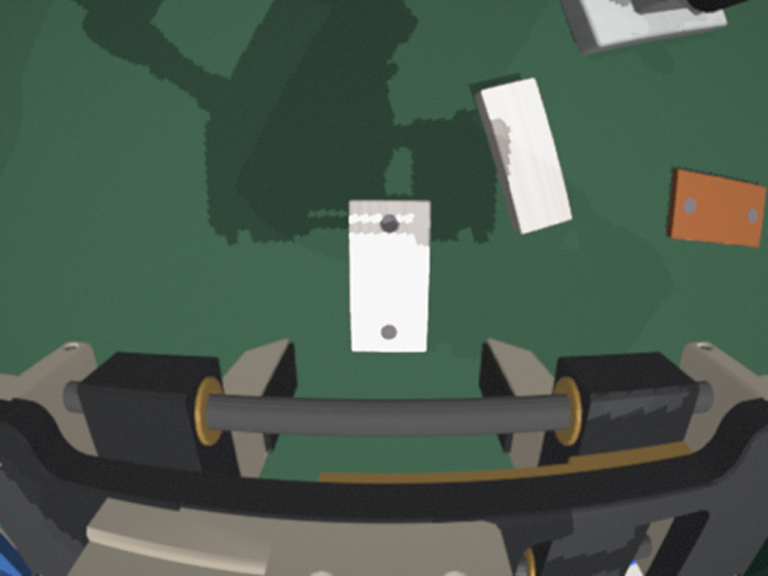

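View pics/k_top.png

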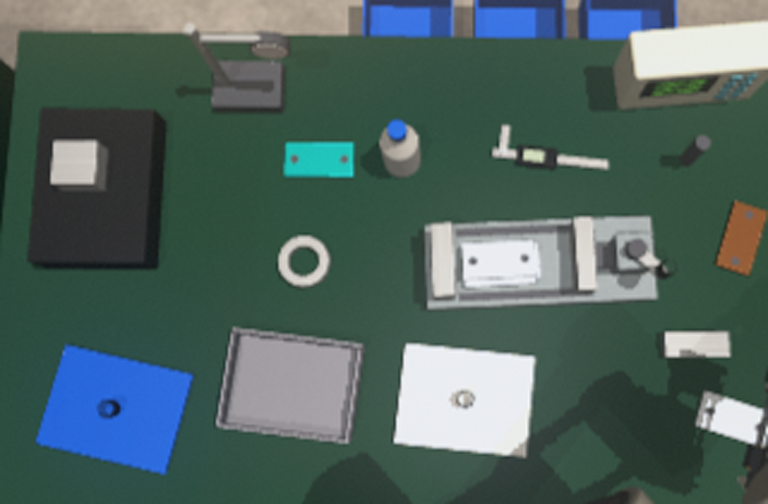

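Run:
```python
from h import *
p=camera_params("wrist")
c=np.array([(349,200),(431,200),(427,352),(351,351)])/1.5
P=unproj("wrist",c,.008,p)[:,:2];print(np.round(P,4).tolist(),np.round(np.linalg.norm(P-np.roll(P,-1,0),axis=1),4),P.mean(0), np.degrees(np.arctan2(*((P[0]+P[1]-P[2]-P[3])[::-1]))))
```

```text
[[0.3757, -0.2399], [0.4241, -0.2549], [0.3936, -0.3523], [0.3446, -0.3362]] [0.0507 0.102  0.0516 0.1012] [ 0.38446704 -0.29581003] 72.34555942235848
```

```bash
python3 plan.py 0.2,.3840,-.2965,.0205,72.5,5
```

```text
t 16.15 pos [0.3827, -0.2991, 0.1439] th 72.62 F [0.6, -0.1, 0.8] w 0.0734
[[[0.2,0.06,0.01,2.47,-0,-0,0.02],[0.2,0.06,0.01,2.47,-0,-0,0.02],[0.2,0.06,0.01,2.47,-0,-0,0.02],[0.2,0.05,0.01,2.47,-0,-0,0.02],[0.2,0.06,0.01,2.46,-0,-0,0.02]]]
--
```

Request:
move_arm(
  rows=[
    [[0.2, 0.1, 0, 3, 0, 0, 0], [0.2, 0.1, 0, 4, 0, 0, 0], [0.2, 0.1, 0, 3, 0, 0, 0], [0.2, 0, 0, 1.6, 0, 0, 0], [0.2, 0, 0, 0.7, 0, 0, 0]],
  ],
)

```text
clock: 16.65
ee_pos: [0.3829, -0.2957, 0.0193]
orientation: [[0.299, 0.954, -0.002], [0.954, -0.299, 0.002], [0.001, -0.003, -1.0]]
force: [-0.9, -0.0, 0.0]
grip_width: 0.0733
```

Request:
move_arm(
  rows=[
    [[0.2, 0, 0, 0, 0, 0, 0], [0.4, 0, 0, 0, 0, 0, 0], [0.6, 0, 0, 0, 0, 0, 0], [0.7, 0, 0, 0, 0, 0, 0], [0.8, 0, 0, 0, 0, 0, 0]],
  ],
)

```text
clock: 17.15
ee_pos: [0.3832, -0.2976, 0.0215]
orientation: [[0.301, 0.954, 0.001], [0.954, -0.301, -0.001], [-0.001, 0.001, -1.0]]
force: [0.5, 0.4, 3.3]
grip_width: 0.0493
```

Request:
move_arm(
  rows=[
    [[0.8, 0, 0, 0, 0, 0, 0], [1, 0, 0, 0, 0, 0, 0], [1, 0, 0, -1, 0, 0, 0], [1, 0, 0, -3, 0, 0, 0], [1, 0, 0, -4, 0, 0, 0]],
  ],
)

```text
clock: 17.65
ee_pos: [0.3817, -0.2963, 0.1007]
orientation: [[0.301, 0.954, -0.003], [0.954, -0.301, 0.003], [0.002, -0.004, -1.0]]
force: [0.9, -0.1, -1.1]
grip_width: 0.0493
```

Request:
move_arm(
  rows=[
    [[1, 0, 0, -4, 0, 0, 0], [1, 0, 0, 0, 0, 0, 0]],
  ],
)

```text
clock: 17.85
ee_pos: [0.3848, -0.2994, 0.1461]
orientation: [[0.301, 0.954, 0.007], [0.954, -0.301, -0.007], [-0.005, 0.009, -1.0]]
force: [1.5, -0.4, -0.5]
grip_width: 0.0499
```

```bash
python3 - <<'E'
from h import *
im,p=shot("wrist","l_wrist",None,1.5)
E
python3 plan.py 1,.59,.035,.15,93
```

```text
t 17.9 pos [0.3838, -0.2984, 0.1435] th 72.49 F [-0.1, 0.1, -1.2] w 0.0495
[[[1,4.22,1.07,-0.08,0.03,0.02,-2.28],[1,4.18,1.24,-0.08,0.03,0.02,-2.28],[1,4.12,1.4,-0.08,0.03,0.02,-2.28],[1,4.06,1.57,-0.08,0.03,0.02,-2.28],[1,4,1.73,-0.07,0.03,0.02,-2.28]]]
[[[1,3.93,1.88,-0.08,0.03,0.02,-2.28],[1,3.85,2.04,-0.07,0.03,0.02,-2.28],[1,3.76,2.19,-0.08,0.03,0.02,-2.28],[1,3.68,2.34,-0.07,0.03,0.02,-2.28]]]
--
```

View pics/l_wrist.png

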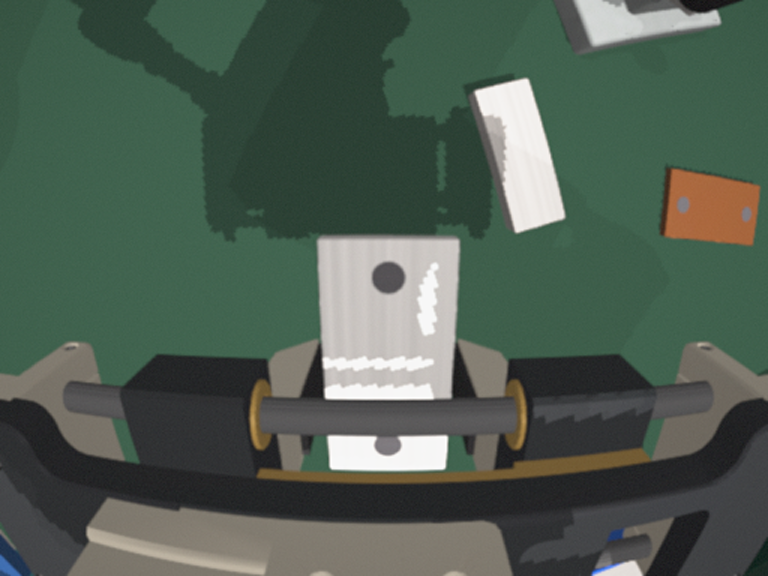

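```bash
python3 plan.py 1,.5998,.037,.165,93,11
```

```text
t 17.9 pos [0.3838, -0.2984, 0.1435] th 72.49 F [-0.1, 0.1, -1.2] w 0.0495
[[[1,3.5,0.96,-0.2,0.02,0.02,-1.86],[1,3.46,1.07,-0.2,0.02,0.02,-1.86],[1,3.43,1.18,-0.2,0.02,0.02,-1.86],[1,3.39,1.29,-0.2,0.02,0.02,-1.86],[1,3.34,1.4,-0.2,0.02,0.02,-1.86]]]
[[[1,3.3,1.51,-0.2,0.02,0.02,-1.86],[1,3.25,1.62,-0.2,0.02,0.02,-1.86],[1,3.19,1.72,-0.19,0.02,0.02,-1.86],[1,3.14,1.82,-0.19,0.02,0.02,-1.86],[1,3.07,1.92,-0.2,0.02,0.02,-1.86]]]
[[[1,3.01,2.03,-0.19,0.02,0.02,-1.86]]]
--
```

Request:
move_arm(
  rows=[
    [[1, 3.5, 0.96, -0.2, 0, 0, -1.86], [1, 3.46, 1.07, -0.2, 0, 0, -1.86], [1, 3.43, 1.18, -0.2, 0, 0, -1.86], [1, 3.39, 1.29, -0.2, 0, 0, -1.86], [1, 3.34, 1.4, -0.2, 0, 0, -1.86]],
  ],
)

```text
clock: 18.4
ee_pos: [0.4807, -0.1433, 0.1495]
orientation: [[0.142, 0.99, -0.003], [0.99, -0.142, 0.001], [0.001, -0.003, -1.0]]
force: [0.8, 0.1, -0.9]
grip_width: 0.0494
```

Request:
move_arm(
  rows=[
    [[1, 3.3, 1.5, -0.2, 0, 0, -1.86], [1, 3.25, 1.62, -0.2, 0, 0, -1.86], [1, 3.2, 1.72, -0.2, 0, 0, -1.86], [1, 3.14, 1.82, -0.2, 0, 0, -1.86], [1, 3.07, 1.92, -0.2, 0, 0, -1.86]],
  ],
)

```text
clock: 18.9
ee_pos: [0.5788, 0.009, 0.1591]
orientation: [[-0.02, 1.0, -0.004], [1.0, 0.02, 0.0], [0.0, -0.004, -1.0]]
force: [-0.7, -0.6, -0.2]
grip_width: 0.0494
```

Request:
move_arm(
  rows=[
    [[1, 3, 2, -0.2, 0, 0, -1.86], [1, 0, 0, 0, 0, 0, 0], [1, 0, 0, 0, 0, 0, 0]],
  ],
)

```text
clock: 19.2
ee_pos: [0.5977, 0.0384, 0.161]
orientation: [[-0.053, 0.999, -0.004], [0.999, 0.053, -0.0], [-0.0, -0.004, -1.0]]
force: [-0.0, -0.3, -1.2]
grip_width: 0.049
```

```bash
python3 ov.py n .601 .0135 3 .166; python3 plan.py 1,.5998,.038,.077,93,5
```

```text
19.25 [0.59750168 0.03762823 0.1613117 ]
t 19.25 pos [0.5975, 0.0376, 0.1613] th 92.95 F [0.4, 0.7, -0.6] w 0.0495
[[[1,0.01,0.05,1.69,-0.04,0,-0.01],[1,0,0.05,1.69,-0.04,0,-0.01],[1,0.01,0.05,1.68,-0.04,0,-0.01],[1,0,0.05,1.69,-0.04,0,-0.01],[1,0.01,0.05,1.68,-0.04,0,-0.01]]]
--
```

View pics/n_ov.png

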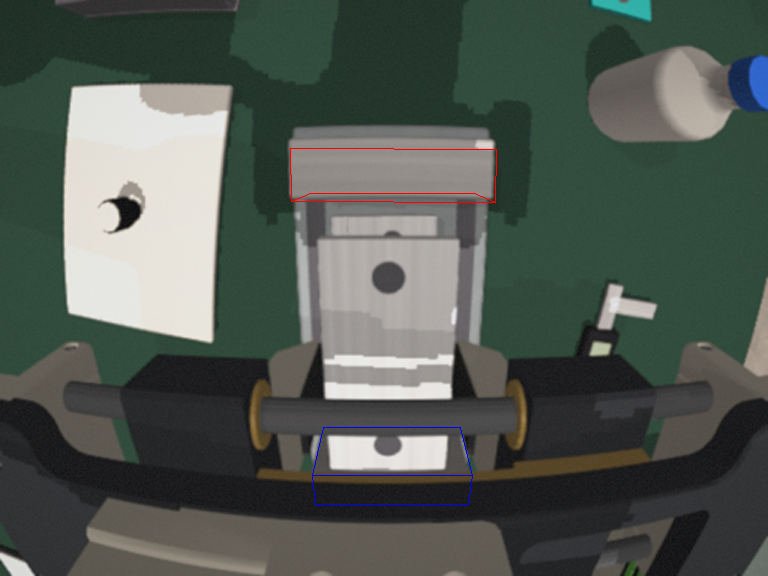

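Request:
move_arm(
  rows=[
    [[1, 0, 0.1, 1.8, 0, 0, 0], [1, 0, 0, 2.5, 0, 0, 0], [1, 0, 0, 2.3, 0, 0, 0], [1, 0, 0, 1.4, 0, 0, 0], [1, 0, 0, 0.4, 0, 0, 0]],
  ],
)

```text
clock: 19.75
ee_pos: [0.5982, 0.037, 0.077]
orientation: [[-0.05, 0.999, -0.004], [0.999, 0.05, 0.0], [0.0, -0.004, -1.0]]
force: [-1.3, -0.3, -1.8]
grip_width: 0.0495
```

Request:
move_arm(
  rows=[
    [[1, 0, 0, 0.1, 0, 0, 0], [1, 0, 0, 0.1, 0, 0, 0], [1, 0, 0, 0, 0, 0, 0]],
  ],
)

```text
clock: 20.05
ee_pos: [0.6002, 0.0379, 0.0779]
orientation: [[-0.051, 0.999, 0.002], [0.999, 0.051, -0.0], [-0.0, 0.002, -1.0]]
force: [-0.3, -0.2, -1.2]
grip_width: 0.0493
```

Request:
move_arm(
  rows=[
    [[1, 0, 0, 0.1, 0, 0, 0], [1, 0, 0, 0.1, 0, 0, 0], [1, 0, 0, 0, 0, 0, 0]],
  ],
)

```text
clock: 20.35
ee_pos: [0.5999, 0.0381, 0.0755]
orientation: [[-0.052, 0.999, 0.001], [0.999, 0.052, -0.0], [-0.0, 0.001, -1.0]]
force: [-0.1, 0.4, 2.7]
grip_width: 0.0496
```

Request:
move_arm(
  rows=[
    [[1, 0, 0, 0.1, 0, 0, 0], [1, 0, 0, 0, 0, 0, 0]],
  ],
)

```text
clock: 20.55
ee_pos: [0.6, 0.0381, 0.0755]
orientation: [[-0.052, 0.999, 0.001], [0.999, 0.052, -0.0], [-0.0, 0.001, -1.0]]
force: [-3.6, 0.9, 9.0]
grip_width: 0.0496
```

Request:
move_arm(
  rows=[
    [[1, 0, 0, -0.15, 0, 0, 0], [0.4, 0, 0, 0, 0, 0, 0], [0.3, 0, 0, 0, 0, 0, 0], [0.2, 0, 0, 0, 0, 0, 0], [0.2, 0, 0, -2.5, 0, 0, 0]],
  ],
)

```text
clock: 21.05
ee_pos: [0.5975, 0.0381, 0.0974]
orientation: [[-0.052, 0.999, -0.007], [0.999, 0.052, 0.0], [0.001, -0.007, -1.0]]
force: [0.4, -0.6, 0.0]
grip_width: 0.0721
```

Request:
move_arm(
  rows=[
    [[0.4, -1, 0, -4.5, 0, 0, 0], [0.6, -4, 0, -2.0, 0, 0, 0], [0.7, -3, 0, 0, 0, 0, 0], [0.7, 0, 0, 0, 0, 0, 0], [0.7, 0, 0, 0, 0, 0, 0]],
  ],
)

```text
clock: 21.55
ee_pos: [0.6035, -0.0423, 0.165]
orientation: [[-0.05, 0.999, -0.001], [0.999, 0.05, 0.0], [0.0, -0.001, -1.0]]
force: [0.9, 0.4, -0.5]
grip_width: 0.0384
```

```bash
python3 ov.py o .601 .0135 3 .166
python3 - <<'E'
import cv2
im=cv2.imread("pics/o_raw.png")
cv2.imwrite("pics/o_crop.png",cv2.resize(im[60:300,170:360],None,fx=3,fy=3)[:600])
E
```

```text
21.6 [ 0.60340701 -0.04151161  0.16484483]
```

View pics/o_ov.png

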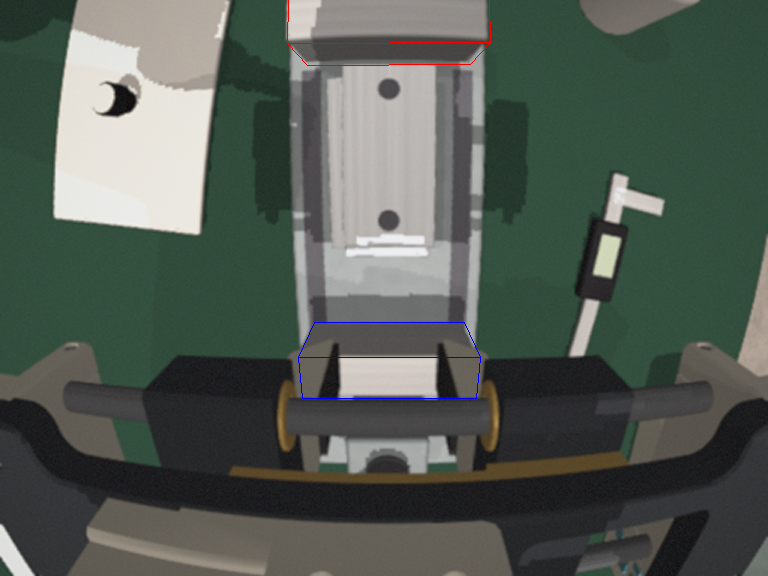

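View pics/o_crop.png

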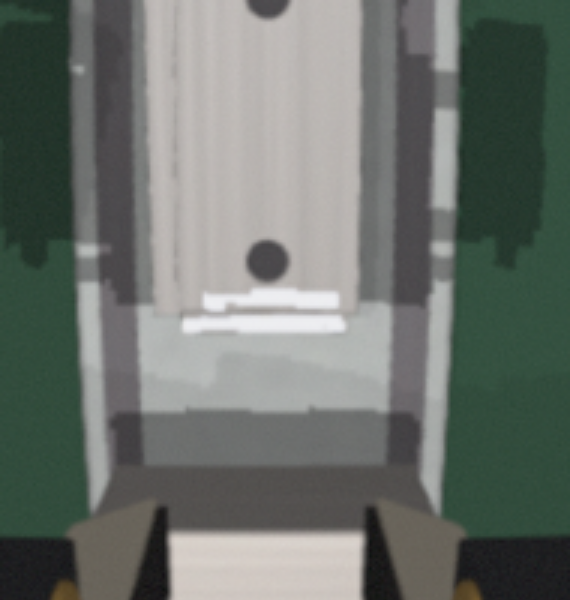

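```bash
python3 - <<'E'
from h import *
p=camera_params("wrist")
print(unproj("wrist",np.array([(387,250)])/1.5,.038,p), unproj("wrist",np.array([(387,238)])/1.5,.062,p))
E
python3 plan.py 0.78,.601,-.046,.0535,93,5
```

```text
[[ 0.60145829 -0.01679905  0.038     ]] [[ 0.60091521 -0.00518691  0.062     ]]
t 21.6 pos [0.6034, -0.0415, 0.1648] th 92.93 F [0.1, 0.2, -0.5] w 0.0338
[[[0.78,-0.09,-0.05,2.23,-0.01,-0.01,-0.01],[0.78,-0.09,-0.05,2.23,-0.01,-0.01,-0.01],[0.78,-0.09,-0.05,2.22,-0.01,-0.01,-0.01],[0.78,-0.08,-0.05,2.23,-0.01,-0.01,-0.01],[0.78,-0.09,-0.06,2.22,-0.01,-0.01,-0.01]]]
--
```

Request:
move_arm(
  rows=[
    [[0.78, 0, 0, 2.5, 0, 0, 0], [0.78, 0, 0, 3.5, 0, 0, 0], [0.78, 0, 0, 2.8, 0, 0, 0], [0.78, 0, 0, 1.5, 0, 0, 0], [0.78, 0, 0, 0.6, 0, 0, 0]],
  ],
)

```text
clock: 22.1
ee_pos: [0.6024, -0.0403, 0.054]
orientation: [[-0.053, 0.999, -0.004], [0.999, 0.053, 0.001], [0.001, -0.004, -1.0]]
force: [-0.2, -1.1, 0.5]
grip_width: 0.0203
```

Request:
move_arm(
  rows=[
    [[0.78, 0, 0, 0, 0, 0, 0], [0.78, 0, 0, 0, 0, 0, 0]],
  ],
)

```text
clock: 22.3
ee_pos: [0.6043, -0.0414, 0.0572]
orientation: [[-0.052, 0.999, 0.001], [0.999, 0.052, -0.0], [-0.0, 0.001, -1.0]]
force: [-0.2, 0.1, -0.2]
grip_width: 0.0204
```

Request:
move_arm(
  rows=[
    [[0.78, 0, 0, 0.45, 0, 0, 0], [0.78, 0.3, 0, 0, 0, 0, 0], [0.78, 0.4, 0, 0, 0, 0, 0], [0.78, 0.4, 0, 0, 0, 0, 0], [0.78, 0.4, 0, 0, 0, 0, 0]],
  ],
)

```text
clock: 22.8
ee_pos: [0.6033, -0.027, 0.0523]
orientation: [[-0.052, 0.999, 0.001], [0.999, 0.052, -0.001], [-0.001, 0.001, -1.0]]
force: [-0.0, -2.1, 0.4]
grip_width: 0.02
```

Request:
move_arm(
  rows=[
    [[0.78, 0.3, 0, 0, 0, 0, 0], [0.78, 0.3, 0, 0, 0, 0, 0], [0.78, 0.2, 0, 0, 0, 0, 0], [0.78, 0.2, 0, 0, 0, 0, 0], [0.78, 0, 0, 0, 0, 0, 0]],
  ],
)

```text
clock: 23.3
ee_pos: [0.6028, -0.0172, 0.0522]
orientation: [[-0.052, 0.999, 0.001], [0.999, 0.052, -0.001], [-0.001, 0.001, -1.0]]
force: [-0.7, -4.6, 1.3]
grip_width: 0.0201
```

Request:
move_arm(
  rows=[
    [[0.78, 0.2, 0, 0, 0, 0, 0], [0.78, 0.2, 0, 0, 0, 0, 0], [0.78, 0.1, 0, 0, 0, 0, 0], [0.78, 0, 0, 0, 0, 0, 0]],
  ],
)

```text
clock: 23.7
ee_pos: [0.6026, -0.0125, 0.0522]
orientation: [[-0.052, 0.999, 0.001], [0.999, 0.052, -0.001], [-0.001, 0.001, -1.0]]
force: [0.8, -5.7, 2.4]
grip_width: 0.0202
```

Request:
move_arm(
  rows=[
    [[0.78, 0.1, 0, 0, 0, 0, 0], [0.78, 0.1, 0, 0, 0, 0, 0], [0.78, 0, 0, 0, 0, 0, 0]],
  ],
)

```text
clock: 24.0
ee_pos: [0.6027, -0.0123, 0.0522]
orientation: [[-0.052, 0.999, 0.001], [0.999, 0.052, -0.004], [-0.004, 0.001, -1.0]]
force: [0.0, -12.3, 0.3]
grip_width: 0.0203
```

Request:
move_arm(
  rows=[
    [[0.78, 0.1, 0, 0, 0, 0, 0], [0.78, 0.1, 0, 0, 0, 0, 0], [0.78, -0.6, 0, 0, 0, 0, 0], [0.78, -1, 0, -0.5, 0, 0, 0], [0.78, 0, 0, -4, 0, 0, 0]],
  ],
)

```text
clock: 24.5
ee_pos: [0.5998, -0.0241, 0.093]
orientation: [[-0.051, 0.999, -0.01], [0.999, 0.051, 0.002], [0.003, -0.01, -1.0]]
force: [-0.1, -0.6, 0.4]
grip_width: 0.02
```

Request:
move_arm(
  rows=[
    [[0.6, 0, 0, -2, 0, 0, 0], [0.4, 2, 0, 0, 0, 0, 0], [0.2, 4, 0, 0, 0, 0, 0], [0.2, 1.5, 0, 0, 0, 0, 0], [0.2, 0, 0, 0, 0, 0, 0]],
  ],
)

```text
clock: 25.0
ee_pos: [0.5986, 0.0532, 0.117]
orientation: [[-0.055, 0.998, -0.0], [0.998, 0.055, 0.001], [0.001, -0.0, -1.0]]
force: [-0.0, 0.0, 0.9]
grip_width: 0.0554
```

```bash
python3 plan.py 0.2,.5995,.0480,.053,93,4
```

```text
t 25.0 pos [0.5986, 0.0532, 0.117] th 93.14 F [-0.0, 0.0, 0.9] w 0.0554
[[[0.2,-0.13,0.02,1.6,-0.01,-0.01,0.04],[0.2,-0.13,0.02,1.6,-0.01,-0.01,0.04],[0.2,-0.13,0.01,1.6,-0.01,-0.01,0.04],[0.2,-0.13,0.02,1.6,-0.01,-0.01,0.04]]]
--
```

Request:
move_arm(
  rows=[
    [[0.2, 0, 0, 0, 0, 0, 0], [0.2, 0, 0, 0, 0, 0, 0], [0.2, 0, 0, 0, 0, 0, 0]],
  ],
)

```text
clock: 25.3
ee_pos: [0.5991, 0.0499, 0.1168]
orientation: [[-0.05, 0.999, -0.0], [0.999, 0.05, -0.0], [-0.0, -0.0, -1.0]]
force: [-0.0, -0.3, 0.1]
grip_width: 0.073
```

```bash
python3 ov.py q .601 .0135 3 .166; python3 plan.py 0.2,.5995,.0480,.053,93,4
```

```text
25.35 [0.59907461 0.04996363 0.11681444]
t 25.35 pos [0.5991, 0.05, 0.1168] th 92.88 F [-0.2, -0.2, 0.9] w 0.0732
[[[0.2,-0.05,0.01,1.6,-0,0,-0.03],[0.2,-0.05,0.01,1.59,-0,0,-0.03],[0.2,-0.05,0.01,1.6,-0,0,-0.03],[0.2,-0.05,0,1.59,-0,0,-0.03]]]
--
```

View pics/q_ov.png

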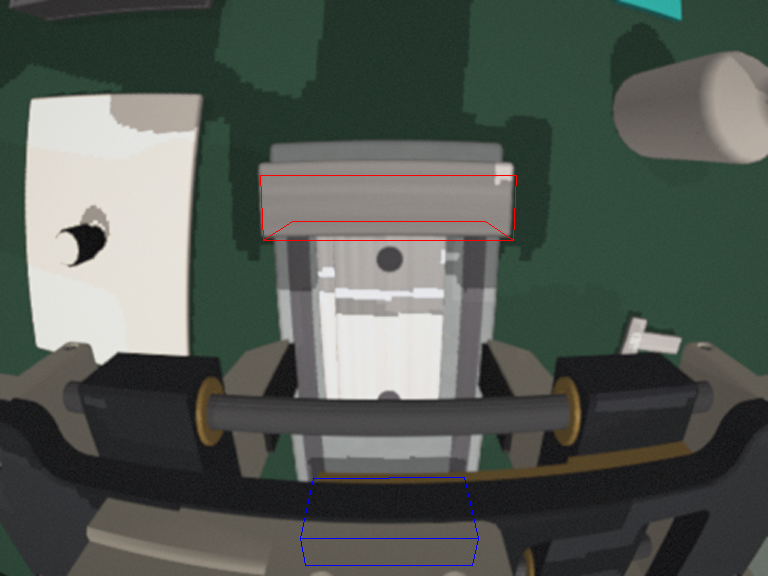

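Request:
move_arm(
  rows=[
    [[0.08, -0.1, -0.2, 1, 0, 0, 0], [0.08, -0.1, 0, 1.5, 0, 0, 0], [0.08, 0, 0, 2, 0, 0, 0], [0.08, 0, 0, 1.4, 0, 0, 0], [0.08, 0, 0, 0.4, 0, 0, 0]],
  ],
)

```text
clock: 25.85
ee_pos: [0.5958, 0.0487, 0.0517]
orientation: [[-0.051, 0.999, -0.004], [0.999, 0.051, 0.0], [0.0, -0.004, -1.0]]
force: [-0.9, -0.9, -0.4]
grip_width: 0.084
```

Request:
move_arm(
  rows=[
    [[0.2, 0, 0, 0.2, 0, 0, 0], [0.3, 0, 0, 0, 0, 0, 0], [0.4, 0, 0, 0, 0, 0, 0], [0.5, 0, 0, 0, 0, 0, 0], [0.6, 0, 0, 0, 0, 0, 0]],
  ],
  newtons=25,
)

```text
clock: 26.35
ee_pos: [0.5974, 0.0489, 0.0526]
orientation: [[-0.052, 0.999, 0.001], [0.999, 0.052, -0.0], [-0.0, 0.001, -1.0]]
force: [-1.7, 0.6, 0.2]
grip_width: 0.0499
```

Request:
move_arm(
  rows=[
    [[0.6, 0, 0, 0, 0, 0, 0], [0.6, 0, 0, 0, 0, 0, 0], [0.6, 0, 0, 0, 0, 0, 0]],
  ],
)

```text
clock: 26.65
ee_pos: [0.5975, 0.0489, 0.0526]
orientation: [[-0.052, 0.999, 0.001], [0.999, 0.052, -0.0], [-0.0, 0.001, -1.0]]
force: [-1.4, -0.7, 6.0]
grip_width: 0.0498
```

Request:
move_arm(
  rows=[
    [[0.4, 0, 0, 0, 0, 0, 0], [0.2, 0, 0, 0, 0, 0, 0], [0.15, 0, 0, 0, 0, 0, 0], [0.15, 0, 0, -2, 0, 0, 0], [0.2, 0, 0, -4, 0, 0, 0]],
  ],
)

```text
clock: 27.15
ee_pos: [0.595, 0.0489, 0.1093]
orientation: [[-0.051, 0.999, -0.007], [0.999, 0.051, 0.0], [0.001, -0.007, -1.0]]
force: [0.9, -0.3, 1.1]
grip_width: 0.074
```

Request:
move_arm(
  rows=[
    [[0.5, -3, 0, -1, 0, 0, 0], [0.78, -3.5, 0, 0, 0, 0, 0], [0.78, -1.8, 0, 0, 0, 0, 0], [0.78, 0, 0, 0, 0, 0, 0], [0.78, 0, 0, 0, 0, 0, 0]],
  ],
)

```text
clock: 27.65
ee_pos: [0.601, -0.0337, 0.1213]
orientation: [[-0.05, 0.999, -0.001], [0.999, 0.05, 0.001], [0.001, -0.001, -1.0]]
force: [-0.2, 0.2, 0.6]
grip_width: 0.038
```

```bash
python3 ov.py r .601 .0135 3 .166;  python3 plan.py 0.78,.602,-.034,.0523,93,4
```

```text
27.7 [ 0.60101574 -0.0331687   0.1213032 ]
t 27.7 pos [0.601, -0.0332, 0.1213] th 92.96 F [-0.5, 0.1, 0.0] w 0.0337
[[[0.78,-0.02,0.03,1.73,-0.02,-0.01,-0.01],[0.78,-0.02,0.02,1.72,-0.02,-0.01,-0.01],[0.78,-0.03,0.02,1.73,-0.02,-0.01,-0.01],[0.78,-0.02,0.03,1.72,-0.02,-0.01,-0.01]]]
--
```

View pics/r_ov.png

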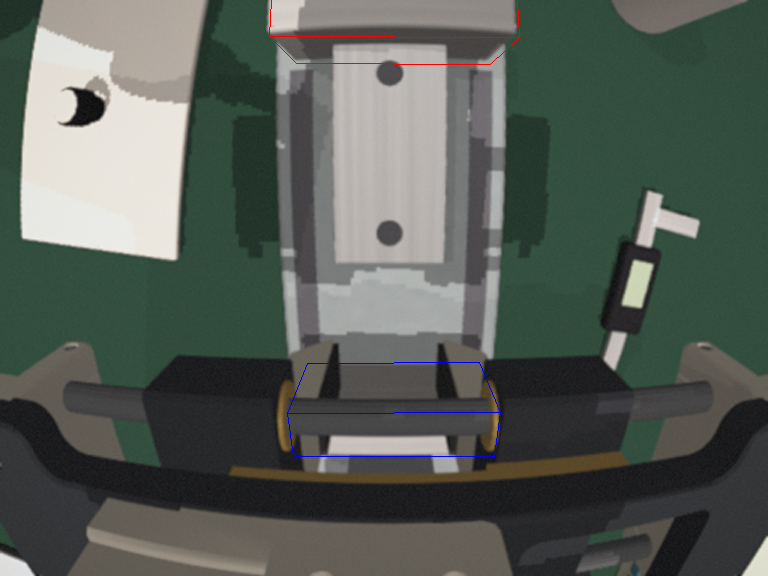

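Request:
move_arm(
  rows=[
    [[0.78, -0.1, 0, 2, 0, 0, 0], [0.78, 0, 0, 2.6, 0, 0, 0], [0.78, 0, 0, 1.8, 0, 0, 0], [0.78, 0, 0, 0.5, 0, 0, 0], [0.78, 0, 0, 0, 0, 0, 0]],
  ],
)

```text
clock: 28.2
ee_pos: [0.601, -0.0339, 0.0522]
orientation: [[-0.053, 0.999, -0.002], [0.999, 0.053, 0.0], [0.001, -0.002, -1.0]]
force: [-0.1, 0.3, 0.4]
grip_width: 0.0202
```

Request:
move_arm(
  rows=[
    [[0.78, 0.4, 0, 0, 0, 0, 0], [0.78, 0.4, 0, 0, 0, 0, 0], [0.78, 0.4, 0, 0, 0, 0, 0], [0.78, 0.3, 0, 0, 0, 0, 0], [0.78, 0.2, 0, 0, 0, 0, 0]],
  ],
)

```text
clock: 28.7
ee_pos: [0.6006, -0.0176, 0.0533]
orientation: [[-0.052, 0.999, 0.001], [0.999, 0.052, -0.0], [-0.0, 0.001, -1.0]]
force: [0.3, -0.2, -0.6]
grip_width: 0.0203
```

Request:
move_arm(
  rows=[
    [[0.78, 0.2, 0, 0, 0, 0, 0], [0.78, 0.2, 0, 0, 0, 0, 0], [0.78, 0.1, 0, 0, 0, 0, 0], [0.78, 0, 0, 0, 0, 0, 0]],
  ],
)

```text
clock: 29.1
ee_pos: [0.6003, -0.013, 0.0529]
orientation: [[-0.052, 0.999, -0.0], [0.999, 0.052, -0.0], [-0.0, -0.0, -1.0]]
force: [0.5, 0.5, 0.1]
grip_width: 0.0203
```

Request:
move_arm(
  rows=[
    [[0.78, 0.1, 0, 0, 0, 0, 0], [0.78, 0.1, 0, 0, 0, 0, 0], [0.78, 0.1, 0, 0, 0, 0, 0], [0.78, 0.1, 0, 0, 0, 0, 0], [0.78, 0, 0, 0, 0, 0, 0]],
  ],
)

```text
clock: 29.6
ee_pos: [0.6003, -0.0123, 0.053]
orientation: [[-0.051, 0.999, 0.001], [0.999, 0.051, -0.005], [-0.005, 0.0, -1.0]]
force: [-0.2, -13.5, -1.3]
grip_width: 0.0201
```

Request:
move_arm(
  rows=[
    [[0.78, -0.5, 0, 0, 0, 0, 0], [0.78, -1, 0, -0.5, 0, 0, 0], [0.78, -0.5, 0, -4, 0, 0, 0], [0.78, -1, 0, -4.5, 0, 0, 0], [0.78, -2, 0, -3, 0, 0, 0]],
  ],
)

```text
clock: 30.1
ee_pos: [0.6034, -0.0586, 0.1764]
orientation: [[-0.053, 0.999, 0.003], [0.999, 0.053, -0.0], [-0.0, 0.003, -1.0]]
force: [1.0, -0.5, -0.0]
grip_width: 0.02
```

Request:
move_arm(
  rows=[
    [[0.5, 0, 0, 0, 0, 0, 0], [0.5, 0, 0, 0, 0, 0, 0]],
  ],
)

```text
clock: 30.3
ee_pos: [0.6027, -0.0594, 0.1736]
orientation: [[-0.051, 0.999, 0.001], [0.999, 0.051, 0.0], [-0.0, 0.001, -1.0]]
force: [-1.0, 0.6, -0.8]
grip_width: 0.0316
```

```bash
python3 ov.py s .601 .0135 3 .166
python3 - <<'E'
from h import *
shot("scene","s_scene",(180,165,130,130),4.5)
im=cv2.imread("pics/s_raw.png")
cv2.imwrite("pics/s_crop.png",cv2.resize(im[20:200,170:340],None,fx=3.3,fy=3.3,interpolation=cv2.INTER_CUBIC))
E
```

```text
30.35 [ 0.60205565 -0.05878906  0.17228666]
```

View pics/s_scene.png

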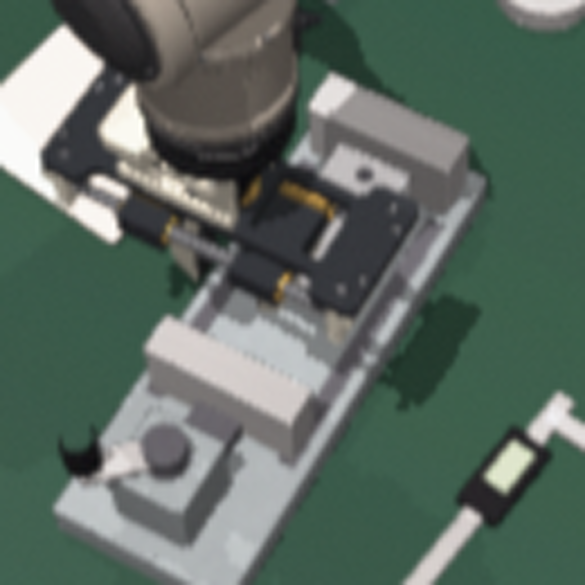

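View pics/s_crop.png

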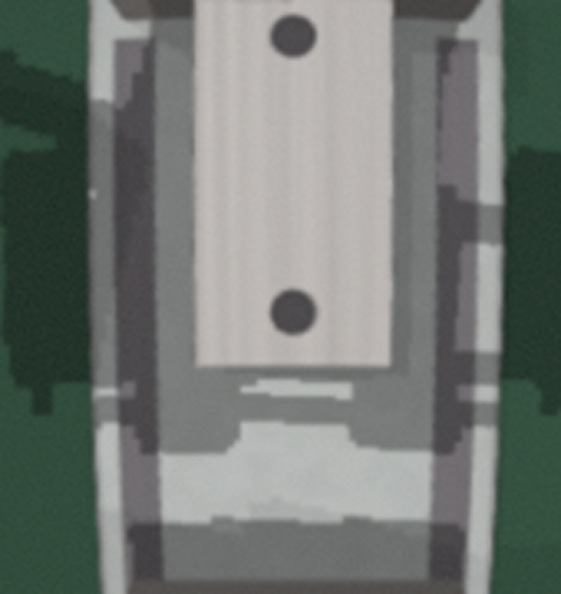

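```bash
python3 plan.py 0.5,.578,-.165,.21,93,4
```

```text
t 30.4 pos [0.6018, -0.0585, 0.1716] th 92.96 F [-0.5, -0.3, -0.5] w 0.0397
[[[0.5,-2.63,-0.73,-0.96,-0.04,-0.01,-0.01],[0.5,-2.63,-0.73,-0.96,-0.04,-0.01,-0.01],[0.5,-2.63,-0.74,-0.96,-0.04,-0.01,-0.01],[0.5,-2.62,-0.73,-0.96,-0.04,-0.01,-0.01]]]
--
```

Request:
move_arm(
  rows=[
    [[0.5, -2.6, -0.7, -1, 0, 0, 0], [0.5, -3.2, -0.7, -1, 0, 0, 0], [0.5, -3, -0.7, -1, 0, 0, 0], [0.5, -1.7, -0.7, -1, 0, 0, 0], [0.5, 0, 0, 0, 0, 0, 0]],
  ],
)

```text
clock: 30.9
ee_pos: [0.5796, -0.167, 0.2126]
orientation: [[-0.049, 0.999, -0.001], [0.999, 0.049, -0.0], [-0.0, -0.001, -1.0]]
force: [0.1, 0.6, 0.1]
grip_width: 0.0459
```

Request:
move_arm(
  rows=[
    [[0.5, 0, 0, 0, 0, 0, 0], [0.5, 0, 0, 0, 0, 0, 0]],
  ],
)

```text
clock: 31.1
ee_pos: [0.5799, -0.1638, 0.2116]
orientation: [[-0.053, 0.999, -0.002], [0.999, 0.053, 0.001], [0.001, -0.002, -1.0]]
force: [-0.0, 0.0, -0.3]
grip_width: 0.0462
```

```bash
python3 ov.py t .601 .0135 3 .166
python3 - <<'E'
from h import *
p=camera_params("wrist")
print(np.round(proj("wrist",[[.5766,-.1803,.143],[.6094,-.1463,.1]],p)*1.5))
E
```

```text
31.15 [ 0.57998541 -0.16376958  0.21175362]
[[380. 352.]
 [440. 270.]]
```

View pics/t_ov.png

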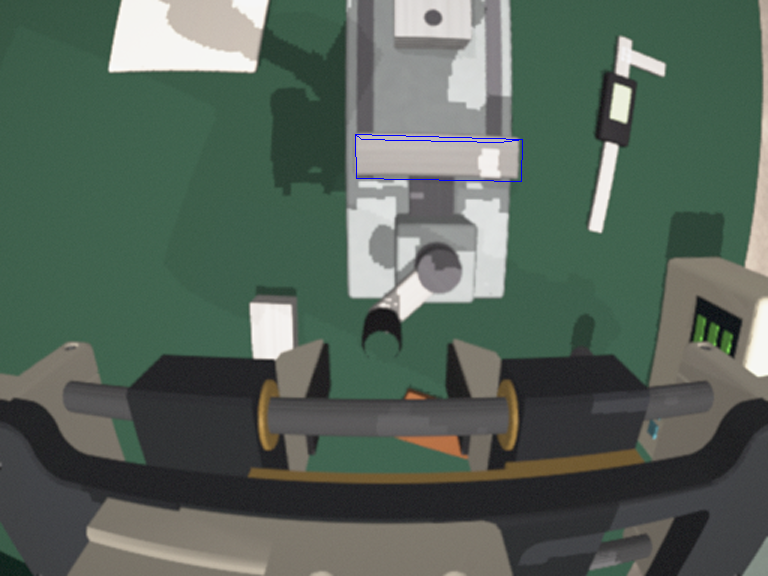

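Run:
```python
from h import *
p=camera_params("wrist")
im=cv2.imread("pics/t_raw.png");cv2.imwrite("pics/t_crop.png",cv2.resize(im[160:260,210:350],None,fx=5,fy=5,interpolation=cv2.INTER_CUBIC))
for uv in [(383,342),(383,338)]:
    P=unproj("wrist",np.array([uv])/1.5,.143,p)[0];d=P[:2]-[.6094,-.1463];a=np.radians(-3);d=np.array([np.cos(a)*d[0]-np.sin(a)*d[1],np.sin(a)*d[0]+np.cos(a)*d[1]])
    print(P,d,np.linalg.norm(d),"crank",np.arctan2(-d[0],-d[1]))
```

```text
[ 0.57792609 -0.17475358  0.143     ] [-0.03291993 -0.02676736] 0.04242892090107807 crank 0.8881152997269797
[ 0.57781612 -0.1725494   0.143     ] [-0.03291438 -0.02456046] 0.04106790254959114 crank 0.9297366012942604
```

View pics/t_crop.png

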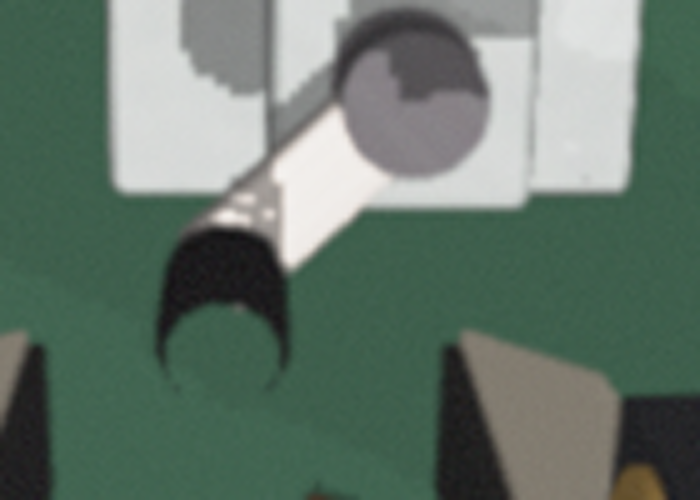

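```bash
python3 plan.py 0.5,.5782,-.1783,.165,93,3 0.5,.5782,-.1783,.134,93,2
```

```text
t 31.15 pos [0.58, -0.1638, 0.2118] th 93.04 F [0.8, 0.3, -0.2] w 0.0456
[[[0.5,-0.48,-0.08,1.56,-0.03,-0.02,0.01],[0.5,-0.48,-0.08,1.56,-0.03,-0.02,0.01],[0.5,-0.49,-0.09,1.55,-0.03,-0.02,0.01]]]
--
[[[0.5,0,0,1.55,-0.01,-0,0.01],[0.5,0,0,1.55,-0.01,-0,0.01]]]
--
```

Request:
move_arm(
  rows=[
    [[0.5, -0.5, -0.1, 1.5, 0, 0, 0], [0.5, -0.5, -0.1, 1.6, 0, 0, 0], [0.5, -0.5, 0, 1.6, 0, 0, 0], [0.5, 0, 0, 1, 0, 0, 0], [0.5, 0, 0, 0, 0, 0, 0]],
  ],
)

```text
clock: 31.65
ee_pos: [0.5781, -0.1792, 0.154]
orientation: [[-0.052, 0.999, -0.003], [0.999, 0.052, 0.002], [0.002, -0.003, -1.0]]
force: [0.1, 0.4, -0.0]
grip_width: 0.0458
```

```bash
python3 ov.py u .601 .0135 3 .166; python3 plan.py 0.5,.5782,-.1783,.134,93,2
```

```text
31.7 [ 0.57872096 -0.179435    0.1552251 ]
t 31.7 pos [0.5787, -0.1794, 0.1552] th 93.0 F [0.2, 0.4, 0.4] w 0.0458
[[[0.5,0.06,-0.02,1.06,-0.04,-0.03,0],[0.5,0.05,-0.02,1.06,-0.04,-0.03,0]]]
--
```

View pics/u_ov.png

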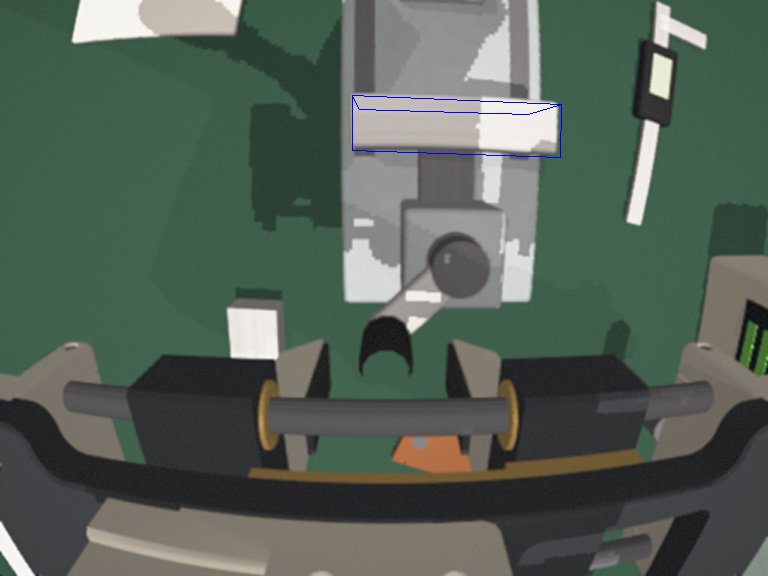

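Run:
```python
from h import *
p=camera_params("wrist")
print(np.round(proj("wrist",[[.5785,-.179,.143],[.578,-.177,.143]],p)*1.5), unproj("wrist",np.array([[386,361]])/1.5,.143,p))
im=cv2.imread("pics/u_raw.png");cv2.imwrite("pics/u_crop.png",cv2.resize(im[190:280,220:330],None,fx=5,fy=5,interpolation=cv2.INTER_CUBIC))
```

```text
[[388. 373.]
 [387. 368.]] [[ 0.57760392 -0.17386923  0.143     ]]
```

View pics/u_crop.png

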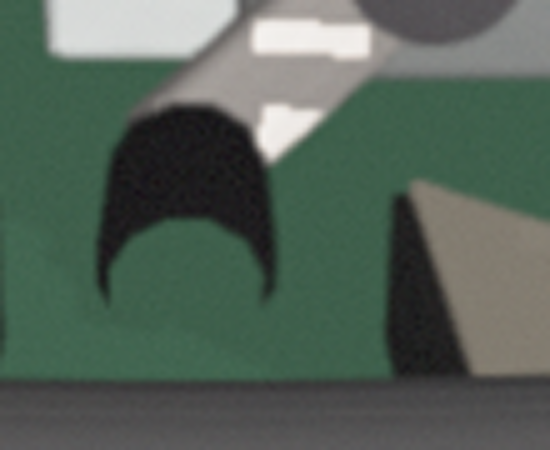

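Request:
move_arm(
  rows=[
    [[0.5, 0.05, 0, 1, 0, 0, 0], [0.5, 0, 0, 1, 0, 0, 0], [0.7, 0, 0, 0.1, 0, 0, 0], [0.8, 0, 0, 0, 0, 0, 0], [0.9, 0, 0, 0, 0, 0, 0]],
  ],
  newtons=30,
)

```text
clock: 32.2
ee_pos: [0.579, -0.1799, 0.1352]
orientation: [[-0.051, 0.999, 0.0], [0.999, 0.051, -0.0], [-0.0, 0.0, -1.0]]
force: [0.5, -0.5, 0.7]
grip_width: 0.0262
```

Request:
move_arm(
  rows=[
    [[1, 0, 0, 0, 0, 0, 0], [1, 0, 0, 0, 0, 0, 0], [1, 0, 0, 0, 0, 0, 0]],
  ],
)

```text
clock: 32.5
ee_pos: [0.578, -0.1799, 0.1352]
orientation: [[-0.051, 0.999, -0.002], [0.999, 0.051, -0.0], [0.0, -0.002, -1.0]]
force: [-6.2, 0.1, 2.0]
grip_width: 0.0213
```

```bash
cat > crank.py <<'E'
from h import *
import sys
# crank.py phi_to n : rows along circle from current measured pos; axis est
ax=np.array([.6094,-.1463]);yaw=np.radians(3.)
def pos(phi,r): 
    d=np.array([-np.sin(phi),-np.cos(phi)])*r
    return ax+[np.cos(yaw)*d[0]-np.sin(yaw)*d[1],np.sin(yaw)*d[0]+np.cos(yaw)*d[1]]
s=read_state();p=np.array(s["ee_pos"]);R=np.array(s["orientation"])
d=p[:2]-ax;dv=np.array([np.cos(yaw)*d[0]+np.sin(yaw)*d[1],-np.sin(yaw)*d[0]+np.cos(yaw)*d[1]])
phi=np.arctan2(-dv[0],-dv[1]);r=np.linalg.norm(d)
print("t",s["clock"],"p",np.round(p,4),"phi",phi%(2*np.pi),"r",r,"F",np.round(s["force"],1),"w",s["grip_width"])
t=float(sys.argv[1]);n=int(sys.argv[2]);
phi=phi%(2*np.pi)
if len(sys.argv)>3: phi=float(sys.argv[3])
c=pos(phi,.045)
rows=[]
for i in range(n):
    q=pos(phi+(t-phi)*(i+1)/n,.045);e=R[:2,:2].T@((q-c)*100);e=np.round(e,2);rows.append("[1,%g,%g,0,0,0,0]"%tuple(e));c=c+R[:2,:2]@e/100
for i in range(0,n,5):print("[["+",".join(rows[i:i+5])+"]]")
E
python3 crank.py 6.4 45
```

```text
t 32.5 p [ 0.578  -0.1799  0.1352] phi 0.802684732440143 r 0.04600180120608338 F [-6.2  0.1  2. ] w 0.0213359216322402
[[[1,0.43,-0.36,0,0,0,0],[1,0.46,-0.31,0,0,0,0],[1,0.5,-0.25,0,0,0,0],[1,0.53,-0.18,0,0,0,0],[1,0.55,-0.12,0,0,0,0]]]
[[[1,0.56,-0.04,0,0,0,0],[1,0.56,0.02,0,0,0,0],[1,0.55,0.09,0,0,0,0],[1,0.53,0.16,0,0,0,0],[1,0.52,0.22,0,0,0,0]]]
[[[1,0.48,0.29,0,0,0,0],[1,0.44,0.34,0,0,0,0],[1,0.39,0.4,0,0,0,0],[1,0.35,0.44,0,0,0,0],[1,0.28,0.48,0,0,0,0]]]
[[[1,0.23,0.51,0,0,0,0],[1,0.16,0.54,0,0,0,0],[1,0.09,0.55,0,0,0,0],[1,0.02,0.56,0,0,0,0],[1,-0.05,0.56,0,0,0,0]]]
[[[1,-0.12,0.54,0,0,0,0],[1,-0.18,0.53,0,0,0,0],[1,-0.25,0.5,0,0,0,0],[1,-0.31,0.47,0,0,0,0],[1,-0.36,0.43,0,0,0,0]]]
[[[1,-0.41,0.37,0,0,0,0],[1,-0.46,0.33,0,0,0,0],[1,-0.49,0.26,0,0,0,0],[1,-0.53,0.2,0,0,0,0],[1,-0.54,0.13,0,0,0,0]]]
[[[1,-0.56,0.07,0,0,0,0],[1,-0.55,-0.01,0,0,0,0],[1,-0.56,-0.07,0,0,0,0],[1,-0.54,-0.14,0,0,0,0],[1,-0.52,-0.21,0,0,0,0]]]
[[[1,-0.49,-0.27,0,0,0,0],[1,-0.45,-0.33,0,0,0,0],[1,-0.41,-0.38,0,0,0,0],[1,-0.36,-0.43,0,0,0,0],[1,-0.3,-0.48,0,0,0,0]]]
[[[1,-0.24,-0.5,0,0,0,0],[1,-0.17,-0.53,0,0,0,0],[1,-0.11,-0.55,0,0,0,0],[1,-0.04,-0.56,0,0,0,0],[1,0.03,-0.56,0,0,0,0]]]
```

Request:
move_arm(
  rows=[
    [[1, 0.43, -0.36, 0, 0, 0, 0], [1, 0.46, -0.31, 0, 0, 0, 0], [1, 0.5, -0.25, 0, 0, 0, 0], [1, 0.53, -0.18, 0, 0, 0, 0], [1, 0.55, -0.12, 0, 0, 0, 0]],
  ],
)

```text
clock: 33.0
ee_pos: [0.5649, -0.1579, 0.1352]
orientation: [[-0.051, 0.999, -0.0], [0.999, 0.051, -0.004], [-0.004, -0.0, -1.0]]
force: [-4.4, -8.5, 0.8]
grip_width: 0.0207
```

Request:
move_arm(
  rows=[
    [[1, 0.56, -0.04, 0, 0, 0, 0], [1, 0.56, 0.02, 0, 0, 0, 0], [1, 0.55, 0.09, 0, 0, 0, 0], [1, 0.53, 0.16, 0, 0, 0, 0], [1, 0.52, 0.22, 0, 0, 0, 0]],
  ],
)

```text
clock: 33.5
ee_pos: [0.567, -0.1293, 0.1352]
orientation: [[-0.051, 0.999, -0.003], [0.999, 0.051, -0.002], [-0.001, -0.003, -1.0]]
force: [-7.0, -4.3, 2.9]
grip_width: 0.0211
```

```bash
python3 crank.py 6.4 35; python3 ov.py v .601 .0135 3 .152
```

```text
t 33.5 p [ 0.567  -0.1293  0.1352] phi 2.005251767206725 r 0.04571750017865586 F [-7.  -4.3  2.9] w 0.021063358500581005
[[[1,0.5,0.27,0,0,0,0],[1,0.46,0.33,0,0,0,0],[1,0.41,0.38,0,0,0,0],[1,0.36,0.43,0,0,0,0],[1,0.31,0.48,0,0,0,0]]]
[[[1,0.24,0.51,0,0,0,0],[1,0.18,0.53,0,0,0,0],[1,0.11,0.56,0,0,0,0],[1,0.04,0.56,0,0,0,0],[1,-0.03,0.56,0,0,0,0]]]
[[[1,-0.1,0.56,0,0,0,0],[1,-0.17,0.54,0,0,0,0],[1,-0.24,0.51,0,0,0,0],[1,-0.3,0.48,0,0,0,0],[1,-0.36,0.44,0,0,0,0]]]
[[[1,-0.4,0.39,0,0,0,0],[1,-0.46,0.33,0,0,0,0],[1,-0.49,0.28,0,0,0,0],[1,-0.52,0.21,0,0,0,0],[1,-0.55,0.15,0,0,0,0]]]
[[[1,-0.56,0.07,0,0,0,0],[1,-0.56,0.01,0,0,0,0],[1,-0.56,-0.07,0,0,0,0],[1,-0.55,-0.13,0,0,0,0],[1,-0.53,-0.21,0,0,0,0]]]
[[[1,-0.5,-0.27,0,0,0,0],[1,-0.46,-0.32,0,0,0,0],[1,-0.41,-0.39,0,0,0,0],[1,-0.37,-0.43,0,0,0,0],[1,-0.3,-0.47,0,0,0,0]]]
[[[1,-0.25,-0.51,0,0,0,0],[1,-0.18,-0.54,0,0,0,0],[1,-0.11,-0.55,0,0,0,0],[1,-0.04,-0.56,0,0,0,0],[1,0.03,-0.57,0,0,0,0]]]
33.55 [ 0.56739343 -0.12832999  0.13516367]
```

View pics/v_ov.png

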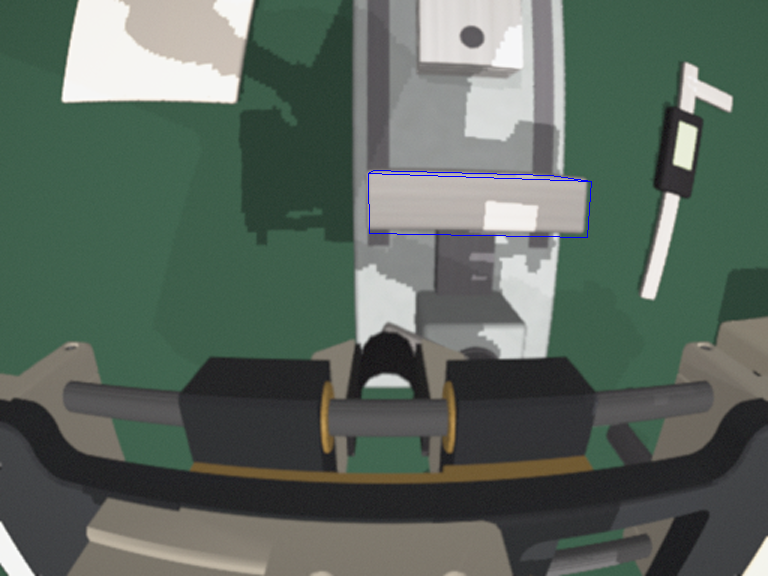

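Request:
move_arm(
  rows=[
    [[1, 0.5, 0.3, 0, 0, 0, 0], [1, 0.46, 0.36, 0, 0, 0, 0], [1, 0.41, 0.4, 0, 0, 0, 0], [1, 0.36, 0.43, 0, 0, 0, 0], [1, 0.31, 0.48, 0, 0, 0, 0]],
  ],
)

```text
clock: 34.05
ee_pos: [0.5862, -0.1075, 0.1351]
orientation: [[-0.052, 0.999, -0.002], [0.999, 0.052, -0.001], [-0.001, -0.002, -1.0]]
force: [-5.4, -4.1, 2.5]
grip_width: 0.0209
```

Request:
move_arm(
  rows=[
    [[1, 0.24, 0.51, 0, 0, 0, 0], [1, 0.18, 0.53, 0, 0, 0, 0], [1, 0.11, 0.56, 0, 0, 0, 0], [1, 0.04, 0.56, 0, 0, 0, 0], [1, -0.03, 0.56, 0, 0, 0, 0]],
  ],
)

```text
clock: 34.55
ee_pos: [0.6129, -0.1017, 0.135]
orientation: [[-0.051, 0.999, -0.003], [0.999, 0.051, -0.002], [-0.002, -0.003, -1.0]]
force: [-6.2, -8.3, 1.3]
grip_width: 0.0214
```

Request:
move_arm(
  rows=[
    [[1, -0.1, 0.56, 0, 0, 0, 0], [1, -0.17, 0.54, 0, 0, 0, 0], [1, -0.24, 0.51, 0, 0, 0, 0], [1, -0.3, 0.48, 0, 0, 0, 0], [1, -0.36, 0.44, 0, 0, 0, 0]],
  ],
)

```text
clock: 35.05
ee_pos: [0.6375, -0.1119, 0.1349]
orientation: [[-0.051, 0.999, -0.006], [0.999, 0.051, -0.001], [-0.001, -0.006, -1.0]]
force: [-12.0, -4.6, 5.9]
grip_width: 0.0208
```

```bash
python3 crank.py 6.4 20
```

```text
t 35.05 p [ 0.6375 -0.1119  0.1349] phi 3.878628607187895 r 0.044458730557280515 F [-12.   -4.6   5.9] w 0.020769711450473
[[[1,-0.41,0.4,0,0,0,0],[1,-0.45,0.34,0,0,0,0],[1,-0.49,0.28,0,0,0,0],[1,-0.52,0.22,0,0,0,0],[1,-0.55,0.15,0,0,0,0]]]
[[[1,-0.56,0.08,0,0,0,0],[1,-0.57,0,0,0,0,0],[1,-0.56,-0.06,0,0,0,0],[1,-0.55,-0.13,0,0,0,0],[1,-0.53,-0.2,0,0,0,0]]]
[[[1,-0.5,-0.27,0,0,0,0],[1,-0.47,-0.33,0,0,0,0],[1,-0.42,-0.38,0,0,0,0],[1,-0.36,-0.43,0,0,0,0],[1,-0.31,-0.48,0,0,0,0]]]
[[[1,-0.25,-0.51,0,0,0,0],[1,-0.18,-0.53,0,0,0,0],[1,-0.11,-0.56,0,0,0,0],[1,-0.05,-0.56,0,0,0,0],[1,0.03,-0.57,0,0,0,0]]]
```

Request:
move_arm(
  rows=[
    [[1, -0.43, 0.37, 0, 0, 0, 0], [1, -0.47, 0.3, 0, 0, 0, 0], [1, -0.5, 0.24, 0, 0, 0, 0], [1, -0.53, 0.18, 0, 0, 0, 0], [1, -0.55, 0.1, 0, 0, 0, 0]],
  ],
)

```text
clock: 35.55
ee_pos: [0.6516, -0.1336, 0.135]
orientation: [[-0.052, 0.999, -0.004], [0.999, 0.052, 0.002], [0.003, -0.003, -1.0]]
force: [-7.2, 3.8, 5.1]
grip_width: 0.021
```

Request:
move_arm(
  rows=[
    [[1, -0.56, 0.05, 0, 0, 0, 0], [1, -0.57, 0, 0, 0, 0, 0], [1, -0.56, -0.06, 0, 0, 0, 0], [1, -0.55, -0.13, 0, 0, 0, 0], [1, -0.53, -0.2, 0, 0, 0, 0]],
  ],
)

```text
clock: 36.05
ee_pos: [0.6513, -0.1604, 0.1352]
orientation: [[-0.052, 0.999, 0.001], [0.999, 0.052, 0.003], [0.003, 0.001, -1.0]]
force: [-0.2, 6.8, 2.5]
grip_width: 0.0212
```

```bash
python3 crank.py 6.4 10
```

```text
t 36.05 p [ 0.6513 -0.1604  0.1352] phi 5.089945790642808 r 0.04420188097657411 F [-0.2  6.8  2.5] w 0.021218880446566377
[[[1,-0.53,-0.25,0,0,0,0],[1,-0.5,-0.32,0,0,0,0],[1,-0.45,-0.38,0,0,0,0],[1,-0.39,-0.44,0,0,0,0],[1,-0.34,-0.49,0,0,0,0]]]
[[[1,-0.26,-0.52,0,0,0,0],[1,-0.2,-0.56,0,0,0,0],[1,-0.12,-0.57,0,0,0,0],[1,-0.05,-0.59,0,0,0,0],[1,0.03,-0.59,0,0,0,0]]]
```

Request:
move_arm(
  rows=[
    [[1, -0.53, -0.25, 0, 0, 0, 0], [1, -0.5, -0.32, 0, 0, 0, 0], [1, -0.45, -0.38, 0, 0, 0, 0], [1, -0.39, -0.44, 0, 0, 0, 0], [1, -0.34, -0.49, 0, 0, 0, 0]],
  ],
)

```text
clock: 36.55
ee_pos: [0.6346, -0.1835, 0.1352]
orientation: [[-0.052, 0.999, 0.003], [0.999, 0.052, 0.003], [0.003, 0.003, -1.0]]
force: [2.6, 7.3, -0.1]
grip_width: 0.0209
```

Request:
move_arm(
  rows=[
    [[1, -0.26, -0.52, 0, 0, 0, 0], [1, -0.2, -0.56, 0, 0, 0, 0], [1, -0.12, -0.57, 0, 0, 0, 0]],
  ],
)

```text
clock: 36.85
ee_pos: [0.619, -0.1907, 0.1352]
orientation: [[-0.052, 0.999, 0.005], [0.999, 0.052, 0.002], [0.002, 0.005, -1.0]]
force: [6.1, 6.1, -2.0]
grip_width: 0.0211
```

```bash
python3 crank.py 6.8 7; python3 ov.py w .601 .0135 3 .105
```

```text
t 36.85 p [ 0.619  -0.1907  0.1352] phi 6.123463404771541 r 0.045372537321100005 F [ 6.1  6.1 -2. ] w 0.021093832288832597
[[[1,-0.05,-0.43,0,0,0,0],[1,-0.01,-0.44,0,0,0,0],[1,0.04,-0.43,0,0,0,0],[1,0.08,-0.43,0,0,0,0],[1,0.12,-0.42,0,0,0,0]]]
[[[1,0.15,-0.4,0,0,0,0],[1,0.2,-0.39,0,0,0,0]]]
36.9 [ 0.61809891 -0.19089067  0.13521952]
```

View pics/w_ov.png

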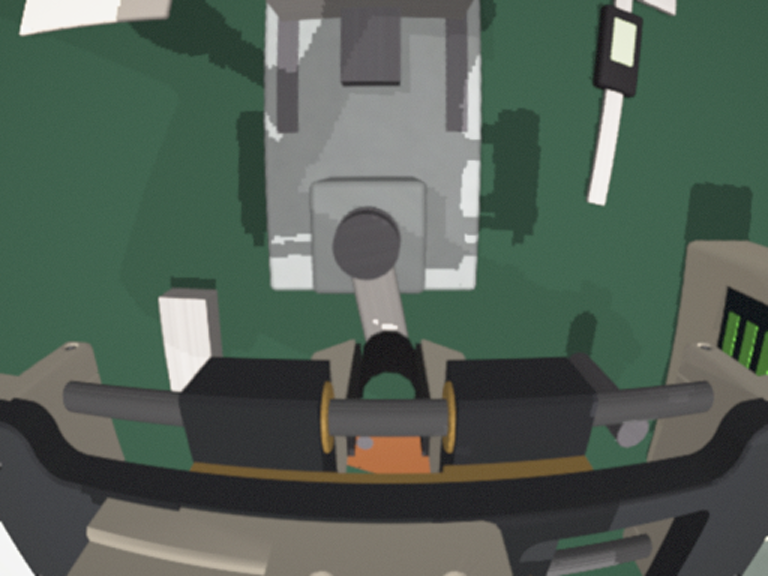

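Request:
move_arm(
  rows=[
    [[1, -0.05, -0.43, 0, 0, 0, 0], [1, -0.01, -0.44, 0, 0, 0, 0], [1, 0.03, -0.3, 0, 0, 0, 0], [1, 0, 0, 0, 0, 0, 0]],
  ],
)

```text
clock: 37.3
ee_pos: [0.607, -0.1919, 0.1352]
orientation: [[-0.052, 0.999, 0.004], [0.999, 0.052, 0.001], [0.001, 0.004, -1.0]]
force: [3.7, 4.0, -1.9]
grip_width: 0.0212
```

```bash
python3 crank.py 6.8 7 6.45
```

```text
t 37.3 p [ 0.607  -0.1919  0.1352] phi 0.104279544349872 r 0.04570172448357651 F [ 3.7  4.  -1.9] w 0.02117280618608221
[[[1,0.04,-0.22,0,0,0,0],[1,0.06,-0.22,0,0,0,0],[1,0.06,-0.21,0,0,0,0],[1,0.08,-0.22,0,0,0,0],[1,0.08,-0.2,0,0,0,0]]]
[[[1,0.1,-0.21,0,0,0,0],[1,0.1,-0.2,0,0,0,0]]]
```

Request:
move_arm(
  rows=[
    [[1, 0.04, -0.22, 0, 0, 0, 0], [1, 0.06, -0.22, 0, 0, 0, 0], [1, 0, 0, 0, 0, 0, 0]],
  ],
)

```text
clock: 37.6
ee_pos: [0.6029, -0.1916, 0.1353]
orientation: [[-0.052, 0.999, 0.005], [0.999, 0.052, 0.0], [0.0, 0.005, -1.0]]
force: [5.8, 2.0, -1.8]
grip_width: 0.0213
```

Request:
move_arm(
  rows=[
    [[1, 0.05, -0.2, 0, 0, 0, 0], [1, 0, 0, 0, 0, 0, 0]],
  ],
)

```text
clock: 37.8
ee_pos: [0.6009, -0.1913, 0.1353]
orientation: [[-0.052, 0.999, 0.005], [0.999, 0.052, 0.0], [0.0, 0.005, -1.0]]
force: [5.4, 1.9, -1.9]
grip_width: 0.0207
```

Request:
move_arm(
  rows=[
    [[1, 0.05, -0.2, 0, 0, 0, 0], [1, 0, 0, 0, 0, 0, 0]],
  ],
)

```text
clock: 38.0
ee_pos: [0.5994, -0.191, 0.1353]
orientation: [[-0.052, 0.999, 0.006], [0.999, 0.052, -0.0], [-0.0, 0.006, -1.0]]
force: [7.3, 1.7, -4.1]
grip_width: 0.0205
```

Request:
move_arm(
  rows=[
    [[1, 0.05, -0.2, 0, 0, 0, 0], [1, 0, 0, 0, 0, 0, 0]],
  ],
)

```text
clock: 38.2
ee_pos: [0.5989, -0.1909, 0.1354]
orientation: [[-0.051, 0.999, 0.01], [0.999, 0.051, -0.001], [-0.001, 0.01, -1.0]]
force: [12.8, 1.8, -7.0]
grip_width: 0.0206
```

Request:
move_arm(
  rows=[
    [[1, 0.06, -0.2, 0, 0, 0, 0], [1, 0, 0, 0, 0, 0, 0]],
  ],
)

```text
clock: 38.4
ee_pos: [0.5984, -0.1907, 0.1355]
orientation: [[-0.051, 0.999, 0.013], [0.999, 0.051, -0.002], [-0.003, 0.013, -1.0]]
force: [18.9, 0.7, -10.2]
grip_width: 0.0208
```

```bash
python3 crank.py 6.8 7 6.5
python3 - <<'E'
from h import *
shot("top","x_top",(225,170,120,60),6.5)
shot("scene","x_scene",(180,165,130,130),4.5)
E
```

```text
t 38.4 p [ 0.5984 -0.1907  0.1355] phi 0.29534277885220067 r 0.04578043912127593 F [ 18.9   0.7 -10.2] w 0.020792709714953943
[[[1,0.05,-0.19,0,0,0,0],[1,0.05,-0.18,0,0,0,0],[1,0.06,-0.19,0,0,0,0],[1,0.07,-0.18,0,0,0,0],[1,0.08,-0.17,0,0,0,0]]]
[[[1,0.08,-0.18,0,0,0,0],[1,0.09,-0.17,0,0,0,0]]]
```

View pics/x_top.png

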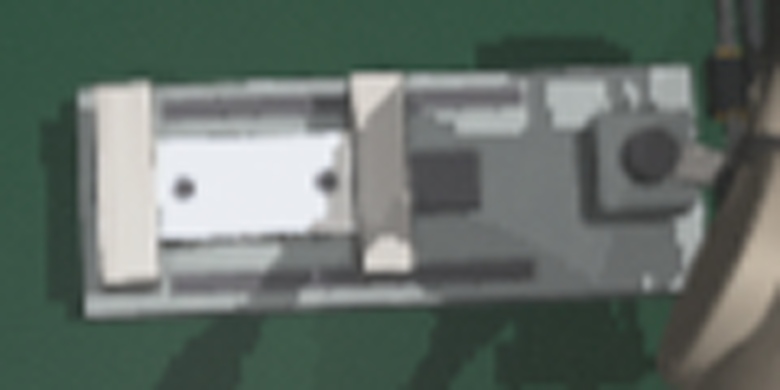

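View pics/x_scene.png

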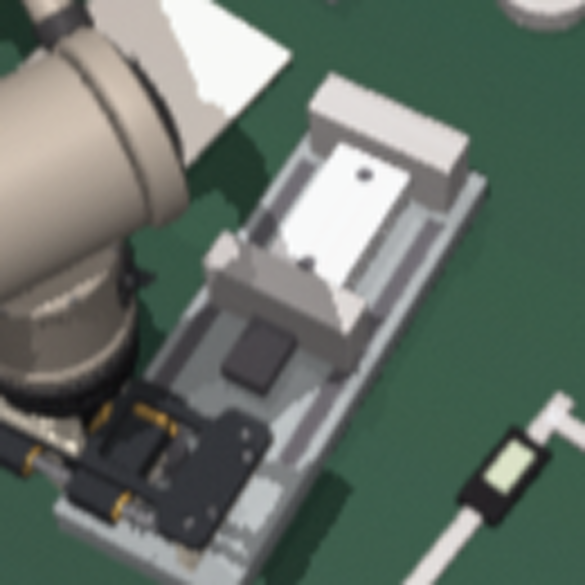

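Request:
move_arm(
  rows=[
    [[1, 0.06, -0.2, 0, 0, 0, 0], [1, 0.06, -0.2, 0, 0, 0, 0], [1, 0, 0, 0, 0, 0, 0]],
  ],
)

```text
clock: 38.8
ee_pos: [0.5974, -0.1905, 0.1357]
orientation: [[-0.051, 0.998, 0.021], [0.999, 0.051, -0.004], [-0.005, 0.021, -1.0]]
force: [30.8, -3.2, -17.8]
grip_width: 0.0207
```

Request:
move_arm(
  rows=[
    [[1, -0.05, 0.3, 0, 0, 0, 0], [1, -0.05, 0.3, 0, 0, 0, 0], [1, 0, 0.1, 0, 0, 0, 0], [1, 0, 0, 0, 0, 0, 0]],
  ],
)

```text
clock: 39.2
ee_pos: [0.5991, -0.1908, 0.1354]
orientation: [[-0.051, 0.999, 0.007], [0.999, 0.052, -0.002], [-0.002, 0.007, -1.0]]
force: [9.0, -2.4, -5.6]
grip_width: 0.0208
```

Request:
move_arm(
  rows=[
    [[0.9, 0, 0, 0, 0, 0, 0], [0.7, 0, 0, 0, 0, 0, 0], [0.5, 0, 0, 0, 0, 0, 0], [0.5, 0, 0, 0, 0, 0, 0], [0.5, 0, 0, 0, 0, 0, 0]],
  ],
)

```text
clock: 39.7
ee_pos: [0.5959, -0.1904, 0.135]
orientation: [[-0.051, 0.999, 0.0], [0.999, 0.051, -0.0], [-0.0, 0.0, -1.0]]
force: [-0.3, 0.3, -0.2]
grip_width: 0.0447
```

Request:
move_arm(
  rows=[
    [[0.5, 0, 0, 0, 0, 0, 0], [0.5, 0, 0, -3, 0, 0, 0], [0.5, 0, 0, -4, 0, 0, 0], [0.5, 0, -0.5, -2, 0, 0, 0], [0.5, 0, 0, 0, 0, 0, 0]],
  ],
)

```text
clock: 40.2
ee_pos: [0.5921, -0.1913, 0.2288]
orientation: [[-0.051, 0.999, 0.006], [0.999, 0.051, -0.003], [-0.003, 0.006, -1.0]]
force: [0.4, 0.3, -0.1]
grip_width: 0.0458
```

Request:
move_arm(
  rows=[
    [[0.5, 0, 0, 0, 0, 0, 0], [0.5, 0, 0, 0, 0, 0, 0]],
  ],
)

```text
clock: 40.4
ee_pos: [0.5904, -0.1903, 0.2232]
orientation: [[-0.051, 0.999, -0.003], [0.999, 0.051, 0.001], [0.001, -0.003, -1.0]]
force: [1.2, 0.2, 0.3]
grip_width: 0.0463
```

```bash
python3 ov.py y .601 .0135 3 .100
```

```text
40.45 [ 0.59042728 -0.19033808  0.22314049]
```

View pics/y_ov.png

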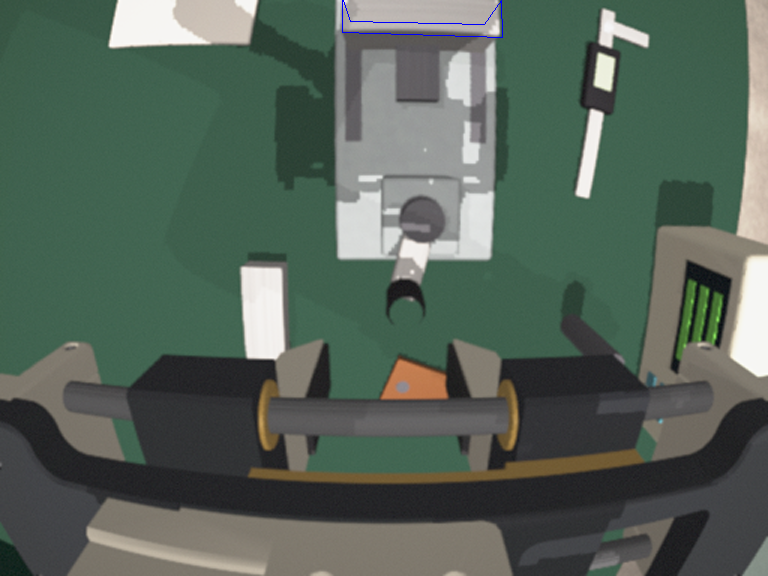

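Run:
```python
from h import *
shot("top","z_top",(60,150,240,150),3.3)
for d in find_in("lid","top")+find_in("lid_knob","top"): print(d)
```

```text
{'rect': [221.9, 234.6, 62.1, 42.5], 'score': 0.91}
{'rect': [75.8, 237.4, 65.4, 49.9], 'score': 0.89}
{'rect': [75.7, 236.1, 64.5, 52.2], 'score': 0.93}
{'rect': [226.0, 232.2, 58.0, 46.2], 'score': 0.84}
{'rect': [177.2, 186.2, 20.4, 25.8], 'score': 0.54}
```

View pics/z_top.png

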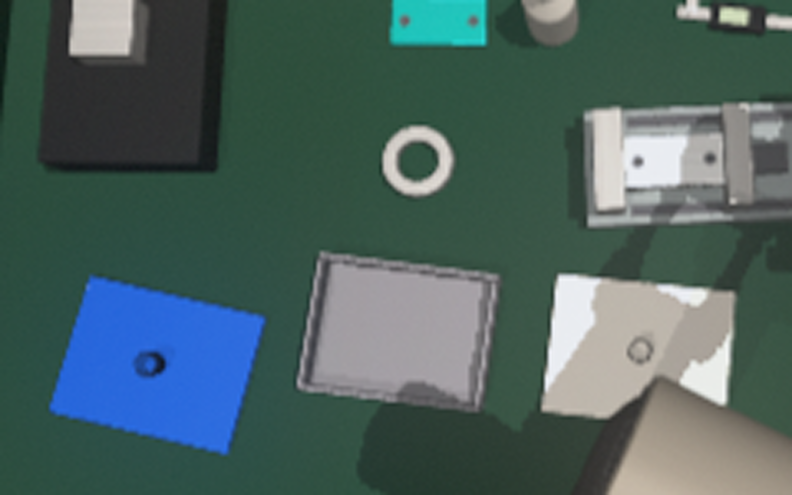

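```bash
python3 - <<'E'
from h import *
f=lambda c,z:unproj("top",np.array(c)/3.3+[60,150],z)[:,:2]
print("knob",f([(640,350)],.045))
P=f([(557,272),(736,292),(542,410)],.013);print(P, np.degrees(np.arctan2(*(P[0]-P[1]))))
P=f([(321,253),(500,271),(483,410),(297,390)],.045);print(P,P.mean(0),[np.degrees(np.arctan2(*(P[a]-P[b]))) for a,b in((0,1),(3,2))])
E
python3 plan.py 0.2,.45,-.02,.22,125 0.2,.411,.081,.2,174.3
```

```text
knob [[0.40870022 0.07869708]]
[[ 0.48759301  0.16317084]
 [ 0.46823228 -0.01986534]
 [ 0.34923862  0.17611396]] 6.038034240629854
[[0.50267747 0.3965333 ]
 [0.48581761 0.21840895]
 [0.35004072 0.23191794]
 [0.36855869 0.41367431]] [0.42677362 0.31513362] [np.float64(5.40706085847304), np.float64(5.817421458603732)]
t 40.6 pos [0.5908, -0.1905, 0.2237] th 92.95 F [-0.3, -0.1, -0.2] w 0.0457
[[[0.2,3.55,-2.64,0.08,-0.02,-0.02,-6.41],[0.2,3.82,-2.22,0.08,-0.02,-0.02,-6.41],[0.2,4.05,-1.78,0.08,-0.02,-0.02,-6.41],[0.2,4.22,-1.32,0.08,-0.02,-0.02,-6.41],[0.2,4.34,-0.84,0.07,-0.02,-0.02,-6.41]]]
--
[[[0.2,1.75,0.43,0.33,-0,0.01,-8.22],[0.2,1.67,0.68,0.33,-0,0.01,-8.22],[0.2,1.56,0.91,0.33,-0,0.01,-8.22],[0.2,1.41,1.13,0.34,-0,0.01,-8.22],[0.2,1.24,1.31,0.33,-0,0.01,-8.22]]]
[[[0.2,1.03,1.48,0.34,-0,0.01,-8.22]]]
--
```

Request:
move_arm(
  rows=[
    [[0.2, 3.5, -2.6, 0, 0, 0, -6.41], [0.2, 3.8, -2.2, 0, 0, 0, -6.41], [0.2, 4, -1.8, 0, 0, 0, -6.41], [0.2, 4.2, -1.3, 0, 0, 0, -6.41], [0.2, 4.3, -0.8, 0, 0, 0, -6.41]],
  ],
)

```text
clock: 41.1
ee_pos: [0.4502, -0.0204, 0.2245]
orientation: [[-0.577, 0.817, -0.0], [0.817, 0.577, 0.0], [0.0, -0.0, -1.0]]
force: [0.3, 0.9, -0.8]
grip_width: 0.0735
```

Request:
move_arm(
  rows=[
    [[0.2, 1.75, 0.43, 0.3, 0, 0, -8.22], [0.2, 1.67, 0.68, 0.3, 0, 0, -8.22], [0.2, 1.56, 0.9, 0.3, 0, 0, -8.22], [0.2, 1.4, 1.13, 0.3, 0, 0, -8.22], [0.2, 1.24, 1.3, 0.3, 0, 0, -8.22]],
  ],
)

```text
clock: 41.6
ee_pos: [0.4187, 0.063, 0.2096]
orientation: [[-0.972, 0.234, -0.0], [0.234, 0.972, -0.0], [0.0, -0.0, -1.0]]
force: [0.7, 0.4, 0.3]
grip_width: 0.0736
```

Request:
move_arm(
  rows=[
    [[0.4, 1, 1.5, 0.3, 0, 0, -8.22], [0.4, 0, 0, 2, 0, 0, 0], [0.4, 0, 0, 0, 0, 0, 0], [0.4, 0, 0, 0, 0, 0, 0]],
  ],
)

```text
clock: 42.0
ee_pos: [0.4129, 0.0792, 0.1869]
orientation: [[-0.995, 0.099, -0.001], [0.099, 0.995, -0.0], [0.001, -0.0, -1.0]]
force: [0.6, -0.0, 0.4]
grip_width: 0.0556
```

```bash
python3 - <<'E'
from h import *
im,p=shot("wrist","aa",None,1.5)
print(np.round(proj("wrist",[[.4085,.0805,.045]],p)*1.5))
E
python3 plan.py 0.4,.411,.0807,.09,174.2,4  0.4,.411,.0807,.0385,174.2,4
```

```text
[[387. 275.]]
t 42.05 pos [0.4133, 0.0791, 0.1872] th 174.28 F [0.2, 0.3, 0.2] w 0.0553
[[[0.4,0.06,0.03,2.43,-0,0,0.02],[0.4,0.06,0.04,2.43,-0,0,0.02],[0.4,0.06,0.03,2.43,-0,0,0.02],[0.4,0.07,0.04,2.43,-0,0,0.02]]]
--
[[[0.4,-0,-0,1.29,-0,0,0],[0.4,-0,-0,1.29,-0,0,0],[0.4,-0,-0,1.29,-0,0,0],[0.4,-0,-0,1.28,-0,0,0]]]
--
```

View pics/aa.png

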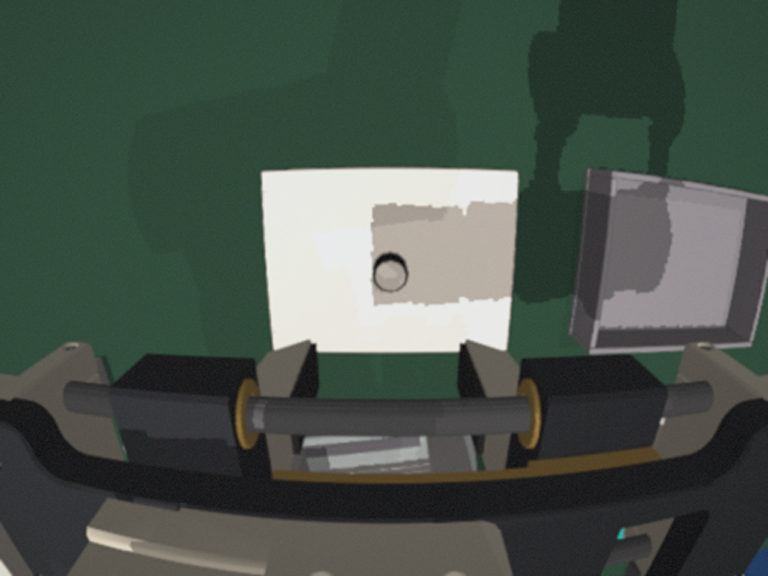

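Request:
move_arm(
  rows=[
    [[0.4, 0.1, 0.1, 3, 0, 0, 0], [0.4, 0.1, 0, 4.5, 0, 0, 0], [0.4, 0, 0, 3.8, 0, 0, 0], [0.4, 0, 0, 2, 0, 0, 0], [0.4, 0, 0, 1.2, 0, 0, 0]],
  ],
)

```text
clock: 42.55
ee_pos: [0.411, 0.0801, 0.0407]
orientation: [[-0.995, 0.1, -0.002], [0.1, 0.995, -0.0], [0.002, -0.0, -1.0]]
force: [0.5, -0.3, -0.4]
grip_width: 0.0552
```

Request:
move_arm(
  rows=[
    [[0.4, 0, 0, 0.3, 0, 0, 0], [0.4, 0, 0, 0, 0, 0, 0], [0.4, 0, 0, 0, 0, 0, 0]],
  ],
)

```text
clock: 42.85
ee_pos: [0.4119, 0.0803, 0.0397]
orientation: [[-0.995, 0.099, 0.002], [0.099, 0.995, -0.0], [-0.002, 0.0, -1.0]]
force: [0.2, -0.2, -0.0]
grip_width: 0.0553
```

Request:
move_arm(
  rows=[
    [[0.6, 0.1, 0, 0.1, 0, 0, 0], [0.7, 0, 0, 0, 0, 0, 0], [0.8, 0, 0, 0, 0, 0, 0], [1, 0, 0, 0, 0, 0, 0], [1, 0, 0, 0, 0, 0, 0]],
  ],
  newtons=45,
)

```text
clock: 43.35
ee_pos: [0.4102, 0.0806, 0.0381]
orientation: [[-0.995, 0.099, 0.0], [0.099, 0.995, -0.0], [-0.0, 0.0, -1.0]]
force: [0.2, 0.6, 2.3]
grip_width: 0.0227
```

Request:
move_arm(
  rows=[
    [[1, 0, 0, 0, 0, 0, 0], [1, 0, 0, -1, 0, 0, 0], [1, 0, 0, -3, 0, 0, 0], [1, 0, 0, -3, 0, 0, 0], [1, 0, 0, -1, 0, 0, 0]],
  ],
)

```text
clock: 43.85
ee_pos: [0.4112, 0.0806, 0.1204]
orientation: [[-0.995, 0.099, 0.004], [0.099, 0.995, -0.0], [-0.004, 0.0, -1.0]]
force: [1.0, -0.2, -2.5]
grip_width: 0.0229
```

Request:
move_arm(
  rows=[
    [[1, 0, 0, 0, 0, 0, 0], [1, 0, 0, 0, 0, 0, 0]],
  ],
)

```text
clock: 44.05
ee_pos: [0.4095, 0.0805, 0.1172]
orientation: [[-0.995, 0.099, -0.001], [0.099, 0.995, -0.0], [0.001, -0.0, -1.0]]
force: [-0.6, 0.7, -3.8]
grip_width: 0.0226
```

```bash
python3 - <<'E'
from h import *
im,p=shot("wrist","ab",None,1.5)
E
python3 plan.py 1,.4309,.3198,.12,174.2,8
```

```text
t 44.1 pos [0.4092, 0.0805, 0.1168] th 174.33 F [0.9, -0.2, -2.2] w 0.0229
[[[1,0.03,3,-0.04,-0,-0.02,0.02],[1,0.03,3,-0.04,-0,-0.02,0.02],[1,0.03,3,-0.04,-0,-0.02,0.02],[1,0.03,3,-0.04,-0,-0.02,0.02],[1,0.03,3.01,-0.04,-0,-0.02,0.02]]]
[[[1,0.03,3,-0.04,-0,-0.02,0.02],[1,0.03,3.01,-0.05,-0,-0.02,0.02],[1,0.03,3,-0.04,-0,-0.02,0.02]]]
--
```

View pics/ab.png

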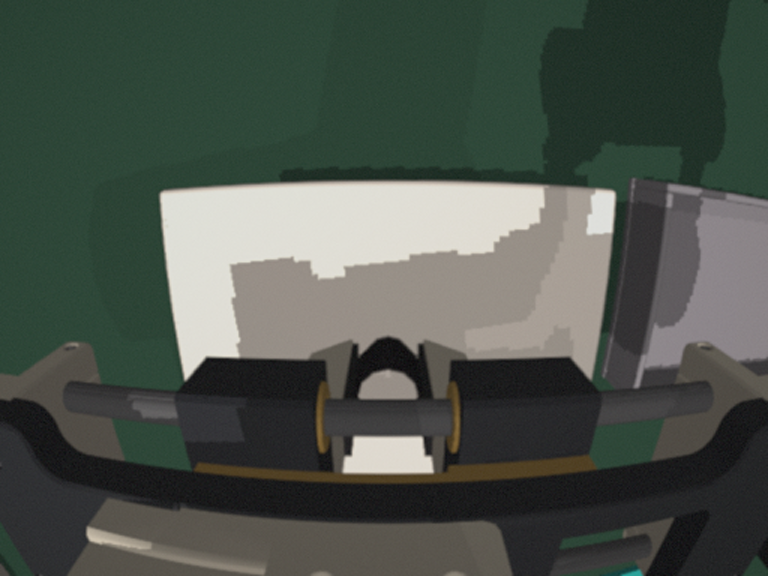

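Request:
move_arm(
  rows=[
    [[1, 0, 1.5, 0, 0, 0, 0], [1, 0, 3, 0, 0, 0, 0], [1, 0, 4, 0, 0, 0, 0], [1, 0.1, 4, 0, 0, 0, 0], [1, 0.1, 4, 0, 0, 0, 0]],
  ],
)

```text
clock: 44.6
ee_pos: [0.4236, 0.2461, 0.1162]
orientation: [[-0.995, 0.099, -0.003], [0.099, 0.995, -0.001], [0.003, -0.002, -1.0]]
force: [1.9, -0.1, -2.2]
grip_width: 0.0228
```

Request:
move_arm(
  rows=[
    [[1, 0.05, 3.5, 0, 0, 0, 0], [1, 0, 2.5, 0, 0, 0, 0], [1, 0, 1.5, 0, 0, 0, 0], [1, 0, 0, 0, 0, 0, 0], [1, 0, 0, 0, 0, 0, 0]],
  ],
)

```text
clock: 45.1
ee_pos: [0.4308, 0.3188, 0.1168]
orientation: [[-0.995, 0.099, -0.002], [0.099, 0.995, -0.002], [0.002, -0.002, -1.0]]
force: [0.3, -0.2, -3.4]
grip_width: 0.0225
```

Request:
move_arm(
  rows=[
    [[1, 0, 0, 0, 0, 0, 0], [1, 0, 0, 0, 0, 0, 0]],
  ],
)

```text
clock: 45.3
ee_pos: [0.4314, 0.3186, 0.1178]
orientation: [[-0.995, 0.1, -0.0], [0.1, 0.995, -0.001], [0.0, -0.001, -1.0]]
force: [-0.2, 0.1, -2.3]
grip_width: 0.0228
```

```bash
python3 plan.py 1,.4305,.3198,.085,174.2,4
```

```text
t 45.3 pos [0.4314, 0.3186, 0.1178] th 174.25 F [-0.2, 0.1, -2.3] w 0.0228
[[[1,0.03,0.03,0.82,-0.01,-0,0.01],[1,0.02,0.03,0.82,-0.01,-0,0.01],[1,0.03,0.03,0.82,-0.01,-0,0.01],[1,0.02,0.02,0.82,-0.01,-0,0.01]]]
--
```

Request:
move_arm(
  rows=[
    [[1, 0.05, 0.1, 1, 0, 0, 0], [1, 0, 0, 1.2, 0, 0, 0], [1, 0, 0, 0.8, 0, 0, 0], [1, 0, 0, 0.5, 0, 0, 0], [1, 0, 0, 0, 0, 0, 0]],
  ],
)

```text
clock: 45.8
ee_pos: [0.4304, 0.3204, 0.0817]
orientation: [[-0.995, 0.099, -0.002], [0.099, 0.995, -0.001], [0.002, -0.001, -1.0]]
force: [-0.9, 0.2, -3.1]
grip_width: 0.0226
```

Request:
move_arm(
  rows=[
    [[1, 0, 0, 0.3, 0, 0, 0], [1, 0, 0, 0.2, 0, 0, 0], [1, 0, 0, 0, 0, 0, 0], [1, 0, 0, 0, 0, 0, 0]],
  ],
)

```text
clock: 46.2
ee_pos: [0.431, 0.3208, 0.078]
orientation: [[-0.995, 0.099, 0.0], [0.099, 0.995, 0.0], [-0.0, 0.0, -1.0]]
force: [0.6, -0.0, -2.3]
grip_width: 0.0228
```

Request:
move_arm(
  rows=[
    [[1, 0, -0.05, 0.15, 0, 0, 0], [1, 0, 0, 0.1, 0, 0, 0], [1, 0, 0, 0, 0, 0, 0], [1, 0, 0, 0, 0, 0, 0]],
  ],
)

```text
clock: 46.6
ee_pos: [0.431, 0.3202, 0.0761]
orientation: [[-0.995, 0.099, 0.001], [0.099, 0.995, 0.0], [-0.001, 0.0, -1.0]]
force: [-2.0, -1.9, 5.4]
grip_width: 0.0225
```

Contact at the expected height (0.0761), so the lid is seated. Next I release it.

Request:
move_arm(
  rows=[
    [[0.8, 0, 0, 0, 0, 0, 0], [0.6, 0, 0, 0, 0, 0, 0], [0.4, 0, 0, 0, 0, 0, 0], [0.4, 0, 0, 0, 0, 0, 0], [0.4, 0, 0, -2, 0, 0, 0]],
  ],
)

```text
clock: 47.1
ee_pos: [0.4295, 0.3194, 0.0934]
orientation: [[-0.995, 0.099, -0.004], [0.099, 0.995, -0.002], [0.004, -0.003, -1.0]]
force: [-0.5, -0.6, 0.7]
grip_width: 0.0499
```

Request:
move_arm(
  rows=[
    [[0.4, 0, 0, -4, 0, 0, 0], [0.4, 0, 0, -4, 0, 0, 0], [0.4, 0, 0, -4, 0, 0, 0], [0.4, 0, -4.5, -2, 0, 0, 0], [0.4, 0, -4.5, 0, 0, 0, 0]],
  ],
)

```text
clock: 47.6
ee_pos: [0.4233, 0.2308, 0.2384]
orientation: [[-0.995, 0.096, 0.007], [0.096, 0.995, 0.002], [-0.006, 0.003, -1.0]]
force: [0.4, -1.3, -0.4]
grip_width: 0.0548
```

Request:
move_arm(
  rows=[
    [[0.4, 4, -4, 0, 0, 0, 5], [0.4, 2, -4.5, 0, 0, 0, 8], [0.4, 0, -4.5, 0, 0, 0, 8], [0.4, 0, -4.5, 0, 0, 0, 8], [0.4, 0, -4.5, 0, 0, 0, 8]],
  ],
)

```text
clock: 48.1
ee_pos: [0.2945, 0.0373, 0.2355]
orientation: [[-0.732, 0.682, 0.001], [0.682, 0.732, -0.001], [-0.001, 0.0, -1.0]]
force: [0.4, -0.9, 0.5]
grip_width: 0.0551
```

Run:
```python
from h import *
print(read_state()["ee_pos"],read_state()["clock"])
im,p=shot("scene","ac_scene")
raw=cv2.imread("pics/ac_scene_raw.png")
cv2.imwrite("pics/ac_case.png",cv2.resize(raw[85:175,205:305],None,fx=6,fy=6,interpolation=cv2.INTER_CUBIC))
cv2.imwrite("pics/ac_vise.png",cv2.resize(raw[175:305,180:310],None,fx=4.5,fy=4.5,interpolation=cv2.INTER_CUBIC))
shot("top","ac_top",None,1.5)
```

```text
[0.29454096 0.03727967 0.23549426] 48.1
```

View pics/ac_case.png

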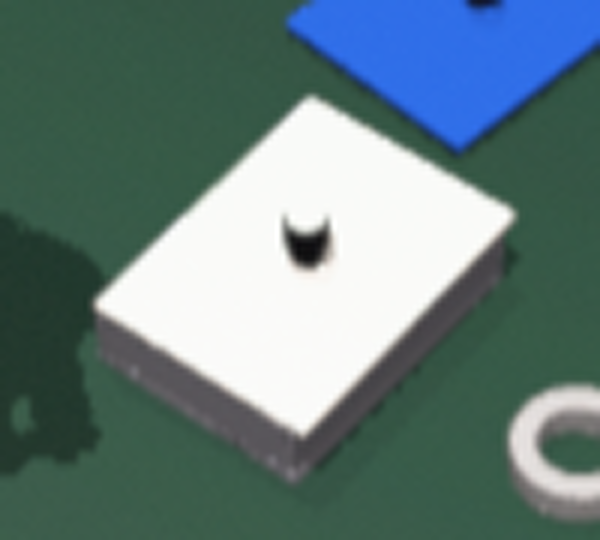

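View pics/ac_vise.png

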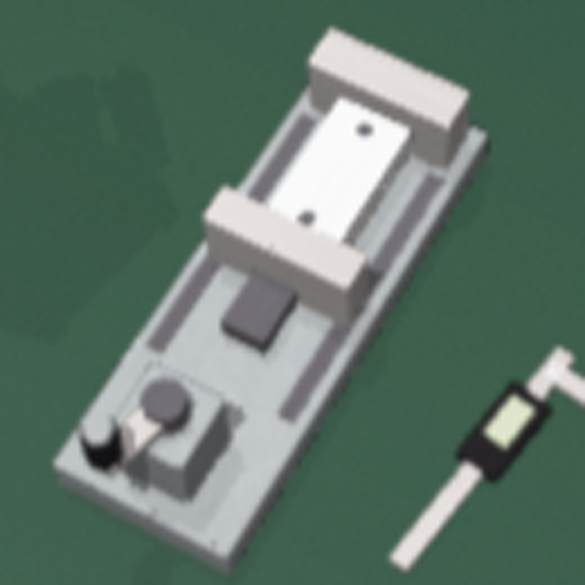

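View pics/ac_top.png

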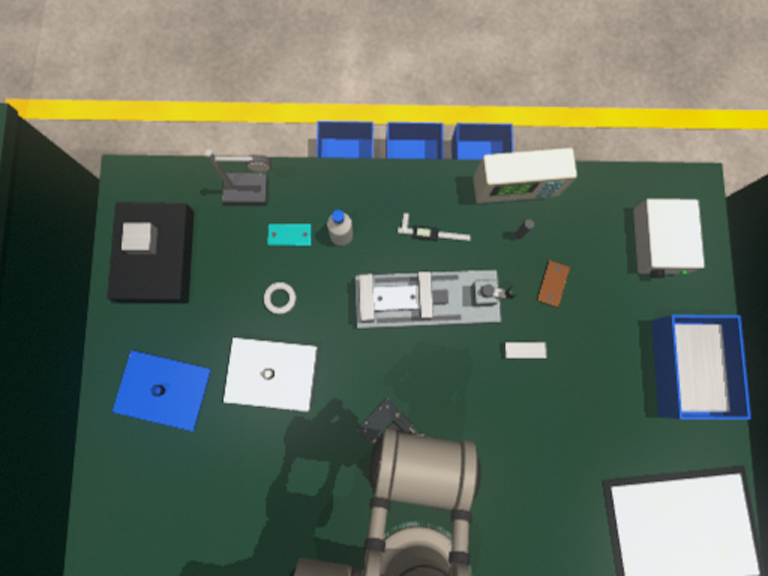

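```bash
python3 plan.py 0.4,.48,.05,.19,175
```

```text
t 48.2 pos [0.2928, 0.0357, 0.2352] th 136.77 F [-0.1, -0.2, -0.6] w 0.0552
[[[0.4,-2.53,2.77,0.9,-0.02,-0,-7.65],[0.4,-2.88,2.41,0.9,-0.02,-0,-7.65],[0.4,-3.17,2.01,0.91,-0.02,-0,-7.65],[0.4,-3.42,1.57,0.9,-0.02,-0,-7.65],[0.4,-3.59,1.1,0.91,-0.02,-0,-7.65]]]
--
```

Request:
move_arm(
  rows=[
    [[0.4, -2.5, 2.8, 0.9, 0, 0, -7.65], [0.4, -2.9, 2.4, 0.9, 0, 0, -7.65], [0.4, -3.2, 2, 0.9, 0, 0, -7.65], [0.4, -3.4, 1.6, 0.9, 0, 0, -7.65], [0.4, -3.6, 1.1, 0.9, 0, 0, -7.65]],
  ],
)

```text
clock: 48.7
ee_pos: [0.4844, 0.0562, 0.1896]
orientation: [[-0.998, 0.07, 0.0], [0.07, 0.998, 0.0], [-0.0, 0.0, -1.0]]
force: [-0.3, -0.3, 0.8]
grip_width: 0.0553
```

Request:
move_arm(
  rows=[
    [[0.4, 0, 0, 0, 0, 0, 0], [0.4, 0, 0, 0, 0, 0, 0]],
  ],
)

```text
clock: 48.9
ee_pos: [0.4824, 0.0558, 0.1894]
orientation: [[-0.997, 0.077, -0.002], [0.077, 0.997, 0.0], [0.002, -0.0, -1.0]]
force: [0.4, -0.5, -0.0]
grip_width: 0.055
```

Run:
```python
from h import *
shot("wrist","ad",None,1.5)
im=cv2.imread("pics/ad_raw.png")
pts=[[.62,.1,.05],[.56,-.01,.03]]
u=proj("wrist",pts);print(u)
c=u.mean(0).astype(int);x0,y0=max(0,c[0]-60),max(0,c[1]-45)
cv2.imwrite("pics/ad_crop.png",cv2.resize(im[y0:y0+90,x0:x0+120],None,fx=6,fy=6,interpolation=cv2.INTER_CUBIC))
```

```text
[[304.52596249 299.76132062]
 [205.68074802 253.46878921]]
```

View pics/ad.png

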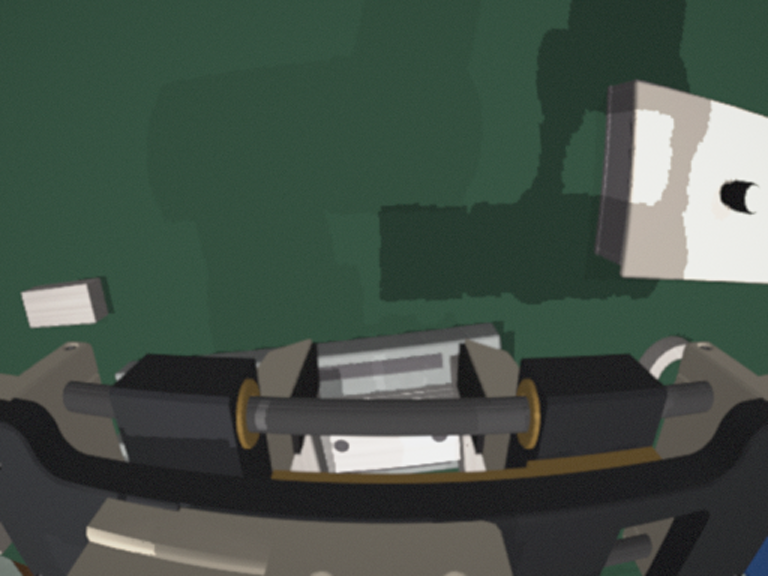

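View pics/ad_crop.png

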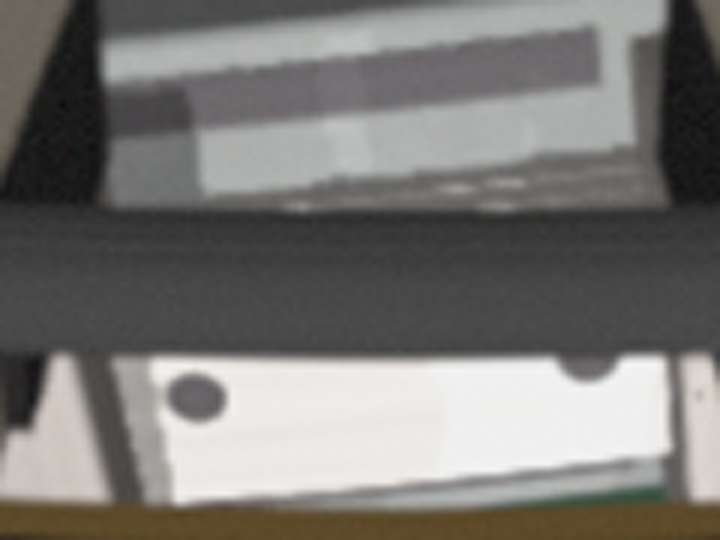

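```bash
python3 plan.py 0.4,.603,-.07,.19,93
```

```text
t 48.95 pos [0.4819, 0.0557, 0.1899] th 175.57 F [-0.6, 0.2, -0.9] w 0.0553
[[[0.4,-1.3,-1.16,-0,-0.01,-0.01,8.26],[0.4,-1.46,-0.96,-0,-0.01,-0.01,8.26],[0.4,-1.58,-0.74,-0,-0.01,-0.01,8.26],[0.4,-1.67,-0.51,-0,-0.01,-0.01,8.26],[0.4,-1.73,-0.26,-0,-0.01,-0.01,8.26]]]
[[[0.4,-1.75,-0.01,-0,-0.01,-0.01,8.26],[0.4,-1.73,0.24,-0,-0.01,-0.01,8.26],[0.4,-1.67,0.49,-0.01,-0.01,-0.01,8.26],[0.4,-1.59,0.72,-0,-0.01,-0.01,8.26],[0.4,-1.47,0.95,-0.01,-0.01,-0.01,8.26]]]
--
```

Request:
move_arm(
  rows=[
    [[0.4, -1.3, -1.16, 0, 0, 0, 8.26], [0.4, -1.46, -0.96, 0, 0, 0, 8.26], [0.4, -1.58, -0.74, 0, 0, 0, 8.26], [0.4, -1.67, -0.5, 0, 0, 0, 8.26], [0.4, -1.73, -0.26, 0, 0, 0, 8.26]],
  ],
)

```text
clock: 49.45
ee_pos: [0.5427, -0.0079, 0.1914]
orientation: [[-0.693, 0.721, 0.001], [0.721, 0.693, -0.0], [-0.001, 0.001, -1.0]]
force: [-1.5, -0.0, 0.7]
grip_width: 0.055
```

Request:
move_arm(
  rows=[
    [[0.4, -1.75, 0, 0, 0, 0, 8.26], [0.4, -1.73, 0.24, 0, 0, 0, 8.26], [0.4, -1.67, 0.5, 0, 0, 0, 8.26], [0.4, -1.6, 0.72, 0, 0, 0, 8.26], [0.4, -1.5, 0.95, 0, 0, 0, 8.26]],
  ],
)

```text
clock: 49.95
ee_pos: [0.6036, -0.0709, 0.1915]
orientation: [[-0.045, 0.999, 0.001], [0.999, 0.045, -0.0], [-0.0, 0.001, -1.0]]
force: [0.2, -0.4, 0.1]
grip_width: 0.0551
```

Request:
move_arm(
  rows=[
    [[0.4, 0, 0, 0, 0, 0, 0], [0.4, 0, 0, 0, 0, 0, 0]],
  ],
)

```text
clock: 50.15
ee_pos: [0.6031, -0.0704, 0.1909]
orientation: [[-0.055, 0.999, -0.0], [0.999, 0.055, 0.0], [0.0, -0.0, -1.0]]
force: [-0.0, 0.9, -0.7]
grip_width: 0.055
```

```bash
python3 ov.py ae .601 .0135 3 .100
python3 - <<'E'
from h import *
im=cv2.imread("pics/ae_raw.png")
cv2.imwrite("pics/ae_crop.png",cv2.resize(im[20:220,180:350],None,fx=3,fy=3,interpolation=cv2.INTER_CUBIC))
E
```

```text
50.2 [ 0.60307071 -0.07008996  0.19080998]
```

View pics/ae_crop.png

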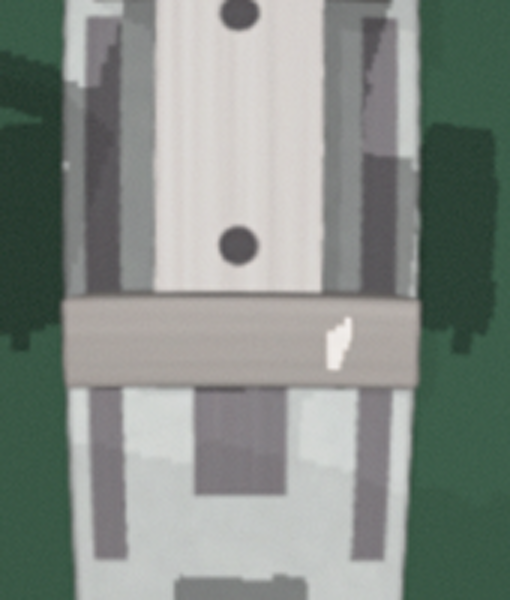

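View pics/ae_ov.png

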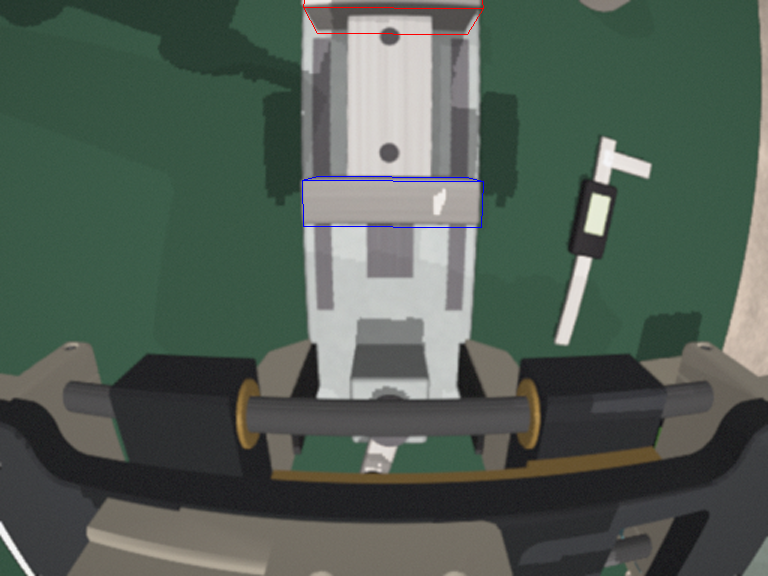

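Run:
```python
from h import *
shot("scene","af",(200,50,130,130),4.5)
```

```text
(no output)
```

View pics/af.png

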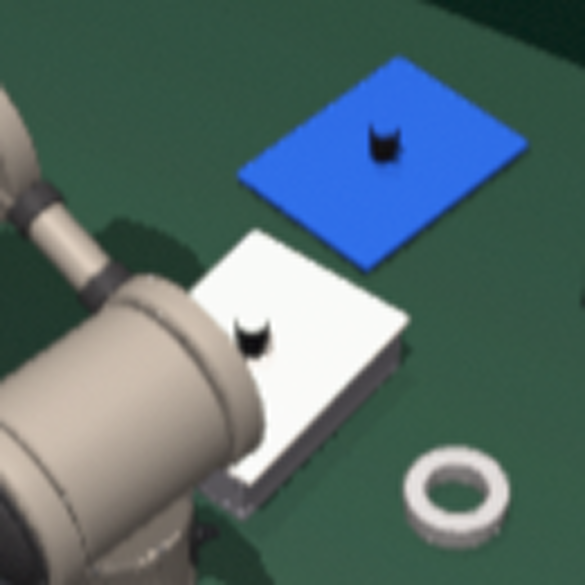

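The lid sits flat on the case and the stack is clamped, so I'm handing the job in.

```bash
python3 -c "
from cell import *
print(job_done())"
```

```text
the job is handed in; nothing more can be done
None
```

The job is handed in, at about 50 s of the 210 s allowed. I did the steps in the order asked:

- **Lid off:** I lifted the white lid by its knob and set it on the bench.
- **Plates:** I put the one plate from the case and the one from the bench on the stack, making four plates. No second case plate or bench plate showed in any picture.
- **Stack:** With the jaw open I pushed the ends against the fixed jaw, squeezed the sides to 49.8 mm, and pushed again. Both pushes stopped at the same place.
- **Clamp:** I cranked to about 6.55 rad. The handle force rose to about 31 N, and the jaw stood 100 mm from the fixed face.
- **Lid back:** The lid touched down at its expected seated height and lies level on the empty case in the last picture.

**Last checks:**
- The picture from straight above shows the stack flush, with no gap at either jaw.
- A slanted view seemed to show a light strip beside the moving jaw. I took it for the jaw's face, because the view from above showed nothing there.
- The bystanders and look-alikes appear to be where they started, judged by eye.
- The description said the case plates lie along the case's short side (x). The picture showed the plate along the long side, so I gripped it that way.
- I saw neither a knocked lid nor a slackened grip.

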